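Set up the raking-light photo stage

TASK

Load every sample carrier on the table into the photo stage, one to a lane and in any lanes: set it down in the lane's mouth and slide it in under the hinged catch until it is fully home and the catch has dropped behind it. When all are caught, lay the photo scale on the table flat, flush along the stage's front edge and roughly centred on it. Also turn the lamp's aim knob until the lamp's pointer lines up with the brass mark, without pushing the lamp itself, and leave the bottle, beaker and loupe where they stand.

Things in the scene. Friction and masses are not known exactly. Their poses are not given: they have to be found in the camera images.
- stage: fixed photo stage, plate 225 (x) by 250 (y) by 10 mm. Origin: on its underside; x runs along the lanes from the plate's front edge (x = -125 mm, vertical, 10 mm high) to the end stop (face at x = +90 mm). Three lanes 55 mm wide, centred at y = -75, 0, +75 mm, floors 10 mm high, between guide rails 20 mm wide with tops 30 mm high that begin with round ends at x = -92 mm.
- mouth_0 (a point): point on the floor of the -y (robot's right) lane, at x = -85 mm in the stage's frame: a carrier set down with its underside's middle here, its length along the lane, is clear of the catch, also as it is let down. Slid 140 mm along +x from here it comes home; its edge lifts the catch with under 1 N, which drops in the last 4 mm.
- mouth_1 (a point): point on the floor of the middle lane, at x = -85 mm in the stage's frame: a carrier set down with its underside's middle here, its length along the lane, is clear of the catch, also as it is let down. Slid 140 mm along +x from here it comes home; its edge lifts the catch with under 1 N, which drops in the last 4 mm.
- mouth_2 (a point): point on the floor of the +y (robot's left) lane, at x = -85 mm in the stage's frame: a carrier set down with its underside's middle here, its length along the lane, is clear of the catch, also as it is let down. Slid 140 mm along +x from here it comes home; its edge lifts the catch with under 1 N, which drops in the last 4 mm.
- bay_0 (a point): point on the stage's lane floor, 10 mm over the work surface, where a carrier's origin comes when it is home against the end stop of the -y (robot's right) lane; axes as the stage's. About 10 mm of play to the catch. From 15 mm before this point on, lips overhang the lane 5 mm at both sides, 28 mm above the work surface (plate top: 24).
- bay_1 (a point): point on the stage's lane floor, 10 mm over the work surface, where a carrier's origin comes when it is home against the end stop of the middle lane; axes as the stage's. About 10 mm of play to the catch. From 15 mm before this point on, lips overhang the lane 5 mm at both sides, 28 mm above the work surface (plate top: 24).
- bay_2 (a point): point on the stage's lane floor, 10 mm over the work surface, where a carrier's origin comes when it is home against the end stop of the +y (robot's left) lane; axes as the stage's. About 10 mm of play to the catch. From 15 mm before this point on, lips overhang the lane 5 mm at both sides, 28 mm above the work surface (plate top: 24).
- catch_0 (a joint): lift angle (rad) of the steel gravity catch of the lane of bay_0: 0 = fallen, about 0.25 = riding on a carrier's plate, up to 0.9; falls by its own weight. It hangs over the lane's +y side, 18 to 26 mm from its middle; pivot at x = -34 mm, 42 mm high; nose at x = +10 mm, 1.5 mm over the floor. Its bracket is 46 mm high: fingers that hold the post above 48 mm pass over it.
- catch_1 (a joint): lift angle (rad) of the steel gravity catch of the lane of bay_1: 0 = fallen, about 0.25 = riding on a carrier's plate, up to 0.9; falls by its own weight. It hangs over the lane's +y side, 18 to 26 mm from its middle; pivot at x = -34 mm, 42 mm high; nose at x = +10 mm, 1.5 mm over the floor. Its bracket is 46 mm high: fingers that hold the post above 48 mm pass over it.
- catch_2 (a joint): lift angle (rad) of the steel gravity catch of the lane of bay_2: 0 = fallen, about 0.25 = riding on a carrier's plate, up to 0.9; falls by its own weight. It hangs over the lane's +y side, 18 to 26 mm from its middle; pivot at x = -34 mm, 42 mm high; nose at x = +10 mm, 1.5 mm over the floor. Its bracket is 46 mm high: fingers that hold the post above 48 mm pass over it.
- carrier_0: sample carrier: aluminium plate 70 (x) by 50 (y) by 14 mm with two small clear resin mounts, and in its middle a square upright grey post 16 by 16 mm that rises from the plate to 59 mm above the underside; 0.16 kg or so. Origin: middle of the underside; x along the 70 mm length, z up. Same either way round. Two or three carriers are present.
- carrier_1: sample carrier: aluminium plate 70 (x) by 50 (y) by 14 mm with two small clear resin mounts, and in its middle a square upright grey post 16 by 16 mm that rises from the plate to 59 mm above the underside; 0.16 kg or so. Origin: middle of the underside; x along the 70 mm length, z up. Same either way round. Two or three carriers are present.
- carrier_2: sample carrier: aluminium plate 70 (x) by 50 (y) by 14 mm with two small clear resin mounts, and in its middle a square upright grey post 16 by 16 mm that rises from the plate to 59 mm above the underside; 0.16 kg or so. Origin: middle of the underside; x along the 70 mm length, z up. Same either way round. Two or three carriers are present.
- scale: loose photo scale: steel bar 30 (x) by 160 (y) by 5 mm with black graduations, and in its middle a black grip block 10 (x) by 16 (y) mm that rises to 29 mm above the underside; 0.12 kg. Origin: middle of the underside; y along its length. Lying flush on the front edge of the stage, its origin is at x = -140 mm in the stage's frame. Either long edge may face the stage.
- lamp_rail: fixed lamp slide, base 230 (x) by 84 (y) by 12 mm. Origin: middle of the underside. The knob stands at x = -85 mm; beyond it the lamp runs along x on two rods.
- lamp_knob (a joint): turn of the aim knob (rad), 0 to 6.2, growing clockwise seen from above; stays where it is left. 1 rad moves the lamp 8 mm along +x of the lamp slide.
- lamp_knob_grip (a point): on the vertical axis of the aim knob, at the height to grip it. The knob's grip is an upright bar 38 mm long, 14 mm wide and 32 mm high (this point lies 7 mm below its top and 65 mm above the work surface) on a disc 40 mm across; at joint value 0 the bar lies along the lamp slide's x, and it turns with the knob, so grip it across its 14 mm.
- lamp: small black lamp on the carriage of the lamp slide, its top about 57 mm above the work surface; moves only with the knob.
- pointer_tip (a point): tip of the lamp carriage's brass pointer (4 mm wide), which points to +y of the lamp slide.
- mark: brass index mark, a small fixed upright plate 4 (x) by 10 (y) by 10 mm on the lamp slide's base beside the path of the pointer. Origin: middle of its underside; x along the lamp slide. Aligned when the pointer tip has the same x.
- dropper_bottle: bystander: amber dropper bottle, 52 mm across, 139 mm high; origin under its middle.
- electrode_tip (a point): lower end, 19 mm above the work surface, of the fixed electrode (17 mm thick, upright, up to 162 mm high) that hangs just behind the stage; not part of the job: keep the gripper's body off it, for instance with the fingers closing across the lanes.
- beaker: bystander: empty beaker, 53 by 59 by 67 mm; origin under its middle.
- loupe: bystander: black loupe, 42 mm across, 34 mm high; origin under its middle.
Mind the look-alikes: they are no part of the job. What is shaped like the carrier_1 but pink is not meant.

How it is judged (in metres and radians):
On the way, in this order (a step that is already met when the one before it is completed fails the run):
1. every carrier present is fully home in a lane with the catch dropped behind it (((x of carrier_0 in the frame of bay_0 between -0.013 and 0.005 m and y of carrier_0 in the frame of bay_0 between -0.006 and 0.006 m and z of carrier_0 in the frame of bay_0 between -0.005 and 0.005 m and angle between the x axis of carrier_0 and the x axis of stage, either way round below 0.1 rad and value of joint catch_0 below 0.06 rad) or (x of carrier_0 in the frame of bay_1 between -0.013 and 0.005 m and y of carrier_0 in the frame of bay_1 between -0.006 and 0.006 m and z of carrier_0 in the frame of bay_1 between -0.005 and 0.005 m and angle between the x axis of carrier_0 and the x axis of stage, either way round below 0.1 rad and value of joint catch_1 below 0.06 rad) or (x of carrier_0 in the frame of bay_2 between -0.013 and 0.005 m and y of carrier_0 in the frame of bay_2 between -0.006 and 0.006 m and z of carrier_0 in the frame of bay_2 between -0.005 and 0.005 m and angle between the x axis of carrier_0 and the x axis of stage, either way round below 0.1 rad and value of joint catch_2 below 0.06 rad)) and ((x of carrier_1 in the frame of bay_0 between -0.013 and 0.005 m and y of carrier_1 in the frame of bay_0 between -0.006 and 0.006 m and z of carrier_1 in the frame of bay_0 between -0.005 and 0.005 m and angle between the x axis of carrier_1 and the x axis of stage, either way round below 0.1 rad and value of joint catch_0 below 0.06 rad) or (x of carrier_1 in the frame of bay_1 between -0.013 and 0.005 m and y of carrier_1 in the frame of bay_1 between -0.006 and 0.006 m and z of carrier_1 in the frame of bay_1 between -0.005 and 0.005 m and angle between the x axis of carrier_1 and the x axis of stage, either way round below 0.1 rad and value of joint catch_1 below 0.06 rad) or (x of carrier_1 in the frame of bay_2 between -0.013 and 0.005 m and y of carrier_1 in the frame of bay_2 between -0.006 and 0.006 m and z of carrier_1 in the frame of bay_2 between -0.005 and 0.005 m and angle between the x axis of carrier_1 and the x axis of stage, either way round below 0.1 rad and value of joint catch_2 below 0.06 rad)) and ((x of carrier_2 in the frame of bay_0 between -0.013 and 0.005 m and y of carrier_2 in the frame of bay_0 between -0.006 and 0.006 m and z of carrier_2 in the frame of bay_0 between -0.005 and 0.005 m and angle between the x axis of carrier_2 and the x axis of stage, either way round below 0.1 rad and value of joint catch_0 below 0.06 rad) or (x of carrier_2 in the frame of bay_1 between -0.013 and 0.005 m and y of carrier_2 in the frame of bay_1 between -0.006 and 0.006 m and z of carrier_2 in the frame of bay_1 between -0.005 and 0.005 m and angle between the x axis of carrier_2 and the x axis of stage, either way round below 0.1 rad and value of joint catch_1 below 0.06 rad) or (x of carrier_2 in the frame of bay_2 between -0.013 and 0.005 m and y of carrier_2 in the frame of bay_2 between -0.006 and 0.006 m and z of carrier_2 in the frame of bay_2 between -0.005 and 0.005 m and angle between the x axis of carrier_2 and the x axis of stage, either way round below 0.1 rad and value of joint catch_2 below 0.06 rad))), for 0.2 s.
2. then the photo scale lies flush along the stage's front edge (x of scale in the frame of stage between -0.1425 and -0.1375 m and y of scale in the frame of stage between -0.03 and 0.03 m and height (world z) of scale below 0.004 m and angle between the y axis of scale and the y axis of stage, either way round below 0.035 rad and angle between scale's own z axis and vertical below 0.05 rad), for 0.2 s.
At the end, for the whole second after the job is handed in: every carrier present is home in a lane (13 mm from the stop at most, flat) with that lane's catch down; the scale lies flat within 2.5 mm and 2 degrees of flush on the stage's front edge, its middle within 30 mm of the edge's middle; the pointer is within 2.5 mm of the mark; all is at rest (all of step 1 and all of step 2 and x of pointer_tip in the frame of mark between -0.0025 and 0.0025 m and linear speed of each of carrier_0, carrier_1, carrier_2, scale below 0.02 m/s); the robot touches nothing.
It fails at once if the dropper bottle, beaker or loupe is moved by more than 30 mm (distance of any of dropper_bottle, beaker, loupe from where it was at the start of the episode above 0.03 m).
It fails at once if the lamp itself is pushed (contact force between any of the fingers, the arm and lamp above 2 N).
Of carrier_0, carrier_1, carrier_2 only 2 to 3 are there at a start; the rules pass over those that are not, and their reading is None.
At some moment in a run one of carrier_0, carrier_1, carrier_2, scale may be knocked a few centimetres aside while the robot is not near it.
Once in a run the grip may slacken for a moment while it holds something.
It also fails if it takes over 210 s, if anything falls off the work surface, if the arm or the gripper's body presses on something with over 40 N, if the wrist force passes 120 N, or if a joint passes its speed limit or range.

ROBOT

A 6-joint arm with a two-finger parallel gripper is mounted at the origin on a cart in front of the work surface, level with it; the furniture and walls round the work are solid. World frame = base frame: x ahead of the robot, y to its left, z up, the work surface at z = 0. Lengths are in mm, angles in rad, forces in N, time in s.
With the tool pointing down it reaches from about 350 to 875 mm from the base axis. Payload 4.2 kg.
Tool frame: the origin (TCP) lies on the mounting face of the last link; the fingertips stand 173 mm ahead of it and the grasp point (between the pads) lies grip_point_offset ahead of it (grip_point_offset is the distance from the TCP to the grasp point, in mm); z points along the fingers, y is the line along which they close (so a half turn about z gives the same grasp; the last joint's range is limited). The gripper opens to 85 mm and grips with 20 to 120 N. Pads are 22 mm wide; open, the fingers measure 114 mm over their backs; the gripper's body (76 mm by 85 mm) begins 54 mm behind the grasp point. The pads swing forward as they close: fully open they stand 13 mm farther back than shut.
Start: joints at [-0.936, 0.385, 0.008, 0, -1.194, -0.259], TCP at [229.4, -581.357, 404.712] pointing down, gripper open.
Joint ranges: [-3.14, 3.14], [-1.21, 2.06], [-1.07, 1.41], [-3.16, 2.05], [-2.99, -0.16], [-3.1, 3.1]. Speed limits (rad/s): [2.79, 2.79, 3.14, 3.14, 3.14, 3.14].

INTERFACE

Orientations are given as a unit quaternion [x, y, z, w].
In Python, from bench import read_state, get_image, job_done, recognise, place_of, grip_point_offset gives the robot as it stands. The module is installed in compiled form; this text tells all that it offers.
- The arm moves only by the tool carry_out, never from a script. Its arguments are lists of equal length, an entry for each row: "slide": the shift along the tool's x, y, z in m, a list of three; "roll": the turn about the tool's z in degrees; "claw": the finger opening in m, from 0 to 0.0854. A call has 1 to 8 rows; each row is the pose to reach, as a shift and turn from the pose commanded when the call began, along the tool's axes at that moment; what a row does not reach only later rows make up. A row lasts 1/8 s, in which the tool goes at most 62.5 mm and 10.7 degrees, less where a joint would pass 70% of its speed; a pose out of reach is approached as far as the arm can. A call with a gripper value outside its range is refused whole. The fingers move at their own pace and stop on an object; the grip force is fixed at half the most. Time passes only in rows, so rows that repeat a pose let the fingers close. It gives the time, the measured TCP pose, the force, the opening and the grip force at its end, in the units of the state.
- read_state(): the state, without advancing time (a new reading comes with each control period).
- get_image(name): name is "side" or "top"; returns a dict with "img" (480x640x3 uint8, red, green, blue), "z_map" (480x640 float32, mm along the optical axis (not along the pixel's ray), 0 where there is no reading), "mtx" (3x3 intrinsics, pixels), "world_from_camera" (4x4, takes a point from camera to world coordinates). Camera axes: x right, y up, looking along -z (the intrinsics and any distortion apply to the point x, -y, -z); pixel columns grow to the right and rows downward; lengths in mm; the calibration is good to about 2 mm. A picture is of the moment at which its call begins.
- job_done(): hands the job in; it is judged then, once.
Trained networks look in a picture, given as the dict that the camera call returned (one of the last four; its "shot" number tells which), for a name from the list of things; names that differ only in an ending like _2 or _b are one class to them, and where a whole thing is asked for, a point or a joint stands for the part that bears it (a point fixed in the world has none). Each returns a list of dicts, best first, with "conf" (0 to 1); they miss things now and then, are a little off and sometimes report something else, mostly with a low value. They report only what shows in the picture. A call takes as long as a camera call. They do not tell look-alikes from the thing itself.
- recognise(picture, thing): "at" ([column, row] in pixels, amid what is visible of it).
- place_of(picture, thing): "at" ([column, row] in pixels: a listed point, or the origin of a listed thing).
The state is a dict: "clock": time; "joints": joint angles; "joint_vel": joint speeds; "joint_efforts": joint torques, N m; "position": TCP position; "ee_rot": TCP orientation; "contact_force": force on the tool from outside, world axes, zero at the start; "wrist_torque": the same for the moment, N m; "gripper_width": finger opening in mm; "grasp_force": force on a finger pad.
Only numpy, scipy, OpenCV 4.12 (cv2) and the standard library are available. Lean on these libraries where they do the work, as an engineer would, in place of code of your own. Each camera call takes 0.05 s, during which the arm holds its last target. There are 200 camera calls.

## Working session

There is one attempt and no reset: what is moved stays moved. The work goes in short steps, Python scripts to look and compute and a tool call to move; the robot and the scene stay as the last step left them, time stands still between calls to the robot, and variables do not carry over. Pictures are saved under pics/ and viewed, at most 14 in all, crops included, and the job is handed in when it is done.

Besides the shell and the picture viewer there is one more tool, called after "Emit:" by a JSON object that holds its "op" and its "data". carry_out: Moves the arm, as the interface text tells. Its arguments: {"type":"object","properties":{"slide":{"type":"array"},"roll":{"type":"array"},"claw":{"type":"array"}},"required":["slide","roll","claw"]}

```bash
mkdir -p pics; cat > h.py <<'E'
import numpy as np, cv2
from bench import read_state, get_image, job_done, recognise, place_of, grip_point_offset
def px2w(p,uv,z=None):
    """pixel -> world; on plane z (mm) if given, else by depth map"""
    u,v=uv; K=np.array(p["mtx"]); T=np.array(p["world_from_camera"])
    d=np.array([(u-K[0,2])/K[0,0],-(v-K[1,2])/K[1,1],-1.0])
    if z is None:
        s=p["z_map"][int(round(v)),int(round(u))]
    else:
        r=T[:3,:3]@d; s=(z-T[2,3])/r[2]
    return T[:3,:3]@(d*s)+T[:3,3]
def w2px(p,w):
    K=np.array(p["mtx"]); T=np.array(p["world_from_camera"])
    c=T[:3,:3].T@(np.array(w)-T[:3,3]); return np.array([K[0,2]+K[0,0]*c[0]/-c[2],K[1,2]+K[1,1]*(-c[1])/-c[2]])
def save(p,n,crop=None,f=1):
    im=p["img"][...,::-1]
    if crop: im=im[crop[1]:crop[3],crop[0]:crop[2]]
    cv2.imwrite("pics/"+n,cv2.resize(im,None,fx=f,fy=f,interpolation=cv2.INTER_CUBIC))
E
python3 - <<'E'
from h import *
s=read_state(); print(s); print(grip_point_offset if not callable(grip_point_offset) else grip_point_offset())
for n in("top","side"):
    p=get_image(n); save(p,n+"0.png"); print(n,p.keys(),p["mtx"],p["world_from_camera"])
    for t in["stage","carrier_0","scale","lamp_rail","lamp_knob_grip","lamp","pointer_tip","mark","dropper_bottle","electrode_tip","beaker","loupe","mouth_0","mouth_1","mouth_2","bay_0","bay_1","bay_2"]:
        r=place_of(p,t); print(t,[(np.round(x["at"]).tolist(),round(x["conf"],2)) for x in r])
E
```

```text
{'clock': 0.0, 'joints': array([-9.36377357e-01,  3.85551577e-01,  6.62508039e-03, -5.23183742e-04,
       -1.19398775e+00, -2.58566856e-01]), 'joint_vel': array([-1.39119144e-03, -1.40537257e-03,  8.43505944e-05, -5.65557913e-04,
       -7.94957890e-04, -9.33950375e-04]), 'joint_efforts': array([ 6.40373855e-04, -3.92287588e+01,  1.88405997e+01,  4.18629169e+00,
       -4.65817851e-03,  1.05122029e-05]), 'position': array([ 229.35547854, -581.1717995 ,  403.62029436]), 'ee_rot': array([-1.86726946e-01,  9.82411252e-01,  1.06013365e-03, -2.37961527e-04]), 'contact_force': array([-0.57905197,  0.0773773 ,  0.15333884]), 'wrist_torque': array([-0.03016158, -0.00040951, -0.05416013]), 'grasp_force': 0.0, 'gripper_width': 85.44795625293143}
154.70000000000002
top dict_keys(['img', 'z_map', 'mtx', 'world_from_camera', 'shot']) [[472.25080748   0.         314.74935019]
 [  0.         472.25080748 235.84227217]
 [  0.           0.           1.        ]] [[-3.12195871e-03  9.94697147e-01 -1.02799993e-01  3.99605675e+02]
 [-9.99982237e-01 -3.62733933e-03 -4.72958035e-03 -7.01370627e+01]
 [-5.
[... 1703 characters left out ...]
 311.0], 0.81), ([338.0, 375.0], 0.64), ([344.0, 337.0], 0.61)]
scale [([210.0, 240.0], 0.72)]
lamp_rail [([272.0, 228.0], 0.74)]
lamp_knob_grip [([242.0, 212.0], 0.75)]
lamp [([269.0, 221.0], 0.58)]
pointer_tip [([263.0, 215.0], 0.51)]
mark [([399.0, 293.0], 0.62)]
dropper_bottle []
electrode_tip []
beaker [([454.0, 320.0], 0.61)]
loupe [([419.0, 348.0], 0.81)]
mouth_0 [([307.0, 279.0], 0.85), ([289.0, 268.0], 0.64)]
mouth_1 [([307.0, 279.0], 0.85), ([289.0, 268.0], 0.64)]
mouth_2 [([307.0, 279.0], 0.85), ([289.0, 268.0], 0.64)]
bay_0 [([320.0, 246.0], 0.72), ([336.0, 257.0], 0.61)]
bay_1 [([320.0, 246.0], 0.72), ([336.0, 257.0], 0.61)]
bay_2 [([320.0, 246.0], 0.72), ([336.0, 257.0], 0.61)]
```

```bash
python3 - <<'E'
import cv2
a=cv2.imread("pics/top0.png")[150:350,145:505]; cv2.imwrite("pics/top0c.png",cv2.resize(a,None,fx=2.2,fy=2.2,interpolation=cv2.INTER_CUBIC))
a=cv2.imread("pics/side0.png")[180:440,180:500]; cv2.imwrite("pics/side0c.png",cv2.resize(a,None,fx=2.3,fy=2.3,interpolation=cv2.INTER_CUBIC))
E
```

```text
(no output)
```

View pics/top0c.png

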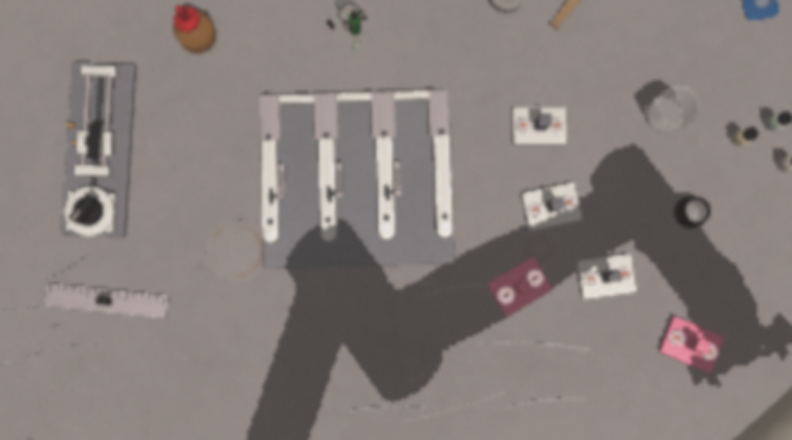

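View pics/side0c.png

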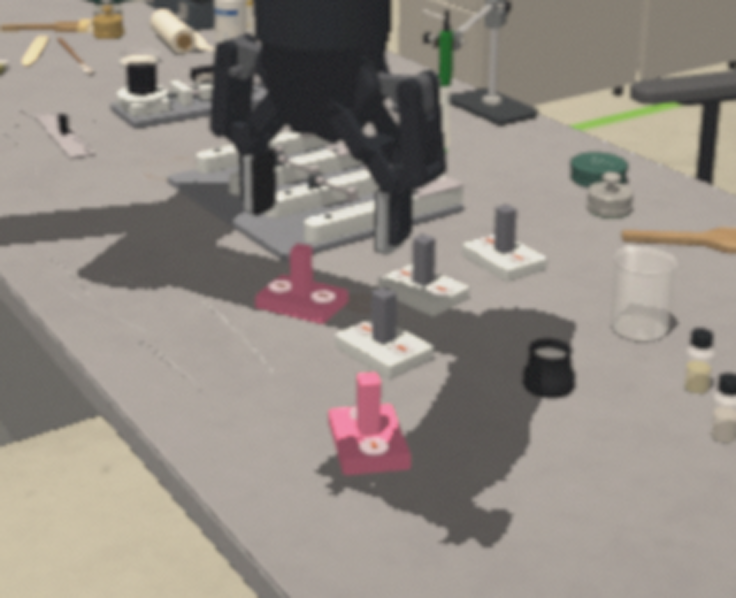

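```bash
cat >> h.py <<'E'
def cloud(p):
    K=np.array(p["mtx"]); T=np.array(p["world_from_camera"]); z=p["z_map"]
    v,u=np.mgrid[:z.shape[0],:z.shape[1]]
    c=np.stack([(u-K[0,2])/K[0,0]*z,-(v-K[1,2])/K[1,1]*z,-z],-1)
    w=c@T[:3,:3].T+T[:3,3]; w[z<=0]=np.nan
    return w
from scipy.optimize import minimize
def fit(p,model,x0,r,step=(6,6,.1),W=None):
    """fit (x,y,yaw) of a height-model to the depth points within r mm of x0"""
    w=(cloud(p) if W is None else W).reshape(-1,3); w=w[np.isfinite(w[:,0])]
    w=w[np.hypot(w[:,0]-x0[0],w[:,1]-x0[1])<r]
    def cost(q):
        c,s=np.cos(q[2]),np.sin(q[2]); d=w[:,:2]-q[:2]
        m=model(d[:,0]*c+d[:,1]*s,-d[:,0]*s+d[:,1]*c)
        return np.minimum(abs(w[:,2]-m),12).mean()
    best=None
    for a in(0,-1,1):
        o=minimize(cost,np.array(x0)+[0,0,a*step[2]],method="Nelder-Mead",options=dict(initial_simplex=np.array(x0)+np.array([[0,0,a*step[2]],[step[0],0,0],[0,step[1],0],[-step[0]/2,-step[1]/2,step[2]]]),xatol=.05,fatol=1e-4,maxiter=400))
        if best is None or o.fun<best.fun: best=o
    return best.x,best.fun
sg=lambda a,e=1.2: 1/(1+np.exp(-np.clip(a/e,-30,30)))
box=lambda x,y,hx,hy,cx=0,cy=0: sg(hx-abs(x-cx))*sg(hy-abs(y-cy))
def m_carrier(x,y): return np.maximum(14*box(x,y,35,25),59*box(x,y,8,8))
def m_scale(x,y): return np.maximum(5*box(x,y,15,80),29*box(x,y,5,8))
def m_stage(x,y):
    h=10*box(x,y,112.5,125,-12.5)
    for cy in(-112.5,-37.5,37.5,112.5): h=np.maximum(h,30*box(x,y,(100+92)/2,10,(100-92)/2,cy))
    return np.maximum(h,30*box(x,y,5,125,95))
E
python3 - <<'E'
from h import *
p=get_image("top"); w=cloud(p)
print("tcp px",w2px(p,[229,-581,404]),w2px(p,[229,-581,240]))
q=p["img"]; print(q[270:300:5,470:500:6].tolist()[0])
f=w[320:340,300:340]; print("table z",np.nanmean(f[...,2]),np.nanstd(f[...,2]), np.isnan(f).mean())
print("maxz",np.nanmax(w[...,2]))
s0=px2w(p,[307,226],0); print(s0)
print("stage",fit(p,m_stage,[s0[0],s0[1],0],180))
for a in([418,275],[393,244],[390,206]):
    c=px2w(p,a,0); print("carrier",c[:2],fit(p,m_carrier,[c[0],c[1],np.pi/2],65))
c=px2w(p,[194,289],0); print("scale",c[:2],fit(p,m_scale,[c[0],c[1],0],110))
p=get_image("side")
for a in([361,309],[399,294],[344,337]):
    c=px2w(p,a,0); print("carrier",c[:2],fit(p,m_carrier,[c[0],c[1],np.pi/2],60))
E
```

```text
tcp px [575.20815945 370.36118747] [536.91184521 357.63964541]
[[79, 74, 72], [80, 75, 73], [145, 136, 131], [144, 135, 131], [145, 136, 132]]
table z -0.5970289522094688 2.8353072323052904 0.00375
maxz 738.8845803078423
[569.59128203 -41.16500911   0.        ]
stage (array([ 5.66442002e+02, -3.92504676e+01,  2.52510572e-02]), np.float64(3.0612333971804406))
carrier [ 426.30118074 -360.47397974] (array([ 426.47303756, -364.55567112,    1.70003592]), np.float64(2.576249332191615))
carrier [ 516.09170362 -290.38155996] (array([ 518.01898859, -294.60310379,    1.77892274]), np.float64(2.5796272260040234))
carrier [ 627.57503727 -283.86511924] (array([ 625.28242443, -281.09869737,    1.56479664]), np.float64(2.6384274219982315))
scale [388.23959522 284.16018183] (array([ 3.96932976e+02,  2.87584488e+02, -1.05684041e-01]), np.float64(2.692875458785437))
carrier [ 508.53479296 -295.1061625 ] (array([ 516.03283184, -294.8740217 ,    1.81882325]), np.float64(3.364514530618027))
carrier [ 622.93751986 -281.50028654] (array([ 622.74543106, -280.92983615,    1.57456136]), np.float64(3.4233774294582497))
carrier [ 412.21314586 -372.6859326 ] (array([ 424.24326981, -364.31944904,    1.7216614 ]), np.float64(2.9697641838367224))
```

```bash
cat >> h.py <<'E'
from scipy.spatial.transform import Rotation as Ro
def go(x,y,z,psi):
    """shift (m, tool axes) and roll (deg) from here to TCP x,y,z with closing line at world yaw psi (deg, mod 180)"""
    s=read_state(); R=Ro.from_quat(s["ee_rot"]).as_matrix()
    d=R.T@(np.array([x,y,z])-s["position"])
    now=np.degrees(np.arctan2(R[1,1],R[0,1])); r=-((psi-now+90)%180-90)
    print("at",s["position"].round(1),"psi",round(now,2),"j6",s["joints"][5].round(2),"| slide",(d/1000).round(4).tolist(),"roll",round(r,1),"w",round(s["gripper_width"],1),"F",s["contact_force"].round(1),"t",s["clock"])
    return R
def stage2w(x,y,st):
    c,s=np.cos(st[2]),np.sin(st[2]); return np.array([st[0]+c*x-s*y,st[1]+s*x+c*y])
E
python3 -c "
from h import *
go(425.3,-364.4,290,8)"
```

```text
at [ 229.4 -581.3  404.7] psi 111.53 j6 -0.26 | slide [-0.2619, 0.1299, 0.1147] roll -76.5 w 85.5 F [-0.8  0.4  0.4] t 2.0
```

Emit:
{"op": "carry_out", "data": {"slide": [[-0.04,0.02,0.01],[-0.09,0.045,0.03],[-0.14,0.07,0.05],[-0.19,0.095,0.08],[-0.24,0.12,0.1],[-0.262,0.13,0.115],[-0.262,0.13,0.115],[-0.262,0.13,0.115]], "roll": [-10,-20,-30,-40,-50,-60,-70,-76.5], "claw": [0.085,0.07,0.055,0.055,0.055,0.055,0.055,0.055]}}

```text
clock: 3.0
position: [426.0, -363.8, 289.5]
ee_rot: [0.757, -0.654, -0.0, 0.0]
contact_force: [0.1, 0.3, 0.2]
gripper_width: 54.9
grasp_force: 0.0
```

```bash
python3 - <<'E'
from h import *
go(425.3,-364.4,213,8)
p=get_image("side"); save(p,"side1.png",(200,200,500,420),2.5)
W=cloud(p)
print("C0",fit(p,m_carrier,[425,-364,1.71],60))
print("stage",fit(p,m_stage,[566,-39,0.025],180))
# fingers: points in z 118..150
m=(W[...,2]>122)&(W[...,2]<150)&(np.hypot(W[...,0]-425,W[...,1]+364)<90); q=W[m]; print(len(q),q.min(0),q.max(0),q.mean(0))
p=get_image("top"); print("stage top",fit(p,m_stage,[566,-39,0.025],180)); print("C1",fit(p,m_carrier,[517,-294.7,1.8],65),"C2",fit(p,m_carrier,[624,-281,1.57],65))
E
```

```text
at [ 426.  -363.8  289.5] psi -171.66 j6 0.56 | slide [0.0005, 0.0007, 0.0765] roll 0.3 w 54.9 F [0.1 0.3 0.2] t 3.0
C0 (array([ 424.2281787 , -363.80333043,    1.6933716 ]), np.float64(10.625889868859712))
stage (array([ 5.64182607e+02, -3.88610357e+01,  2.37742556e-02]), np.float64(5.225752891887659))
309 [ 383.09172283 -383.24343197  122.17251852] [ 466.91983948 -348.01770604  149.8534882 ] [ 423.45426205 -368.51152719  136.71528191]
stage top (array([ 5.66532441e+02, -3.93073540e+01,  2.47398492e-02]), np.float64(3.9309177863773166))
C1 (array([ 517. , -294.7,    1.8]), np.float64(12.0)) C2 (array([ 625.33512019, -280.74627339,    1.55642245]), np.float64(2.762636694612102))
```

View pics/side1.png

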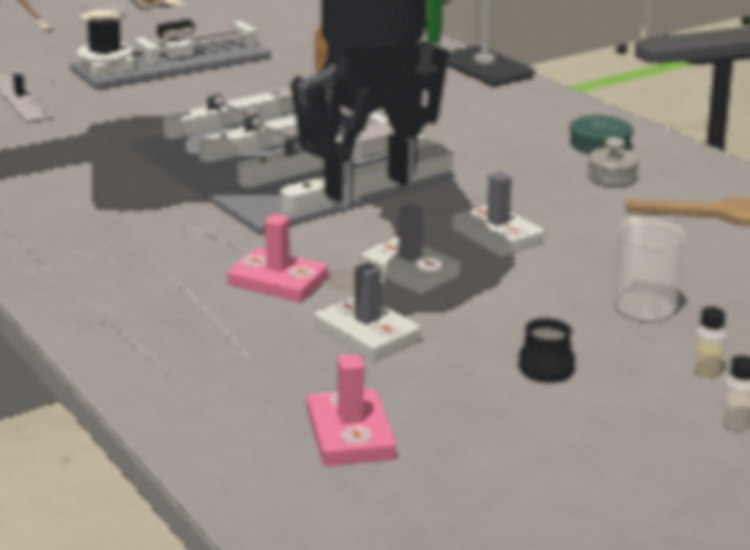

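Emit:
{"op": "carry_out", "data": {"slide": [[0,0.001,0.04],[0,0.001,0.07],[0,0.001,0.077],[0,0.001,0.077],[0,0.001,0.077],[0,0.001,0.077],[0,0.001,0.077],[0,0.001,0.077]], "roll": [0,0,0,0,0,0,0,0], "claw": [0.055,0.055,0.055,0.055,0.01,0.01,0.01,0.01]}}

```text
clock: 4.1
position: [424.7, -364.6, 213.9]
ee_rot: [0.755, -0.656, 0.001, -0.0]
contact_force: [-1.2, 1.3, 6.3]
gripper_width: 14.4
grasp_force: 59.2
```

Emit:
{"op": "carry_out", "data": {"slide": [[0,0,0],[0,0,-0.03],[0,0,-0.06],[0,0,-0.1],[0,0,-0.1]], "roll": [0,0,0,0,0], "claw": [0.01,0.01,0.01,0.01,0.01]}}

```text
clock: 4.72
position: [425.1, -364.7, 315.8]
ee_rot: [0.755, -0.656, 0.003, -0.001]
contact_force: [0.4, 0.9, -1.0]
gripper_width: 14.6
grasp_force: 59.0
```

```bash
python3 - <<'E'
from h import *
st=[566,-39.2,.0245]
for l in(-75,0,75):
    t=stage2w(-85,l,st); print(t)
go(*t,300,1.4+90)
E
```

```text
[ 482.86282553 -116.25978342]
[481.02550935 -41.28229167]
[479.18819317  33.69520008]
at [ 425.1 -364.7  315.8] psi -171.95 j6 0.56 | slide [-0.387, -0.1093, 0.0148] roll -83.4 w 14.6 F [ 0.4  0.9 -1. ] t 4.725
```

Emit:
{"op": "carry_out", "data": {"slide": [[-0.03,-0.009,0.0],[-0.085,-0.024,0.0],[-0.14,-0.04,0.005],[-0.2,-0.057,0.01],[-0.26,-0.073,0.015],[-0.315,-0.09,0.015],[-0.36,-0.102,0.015],[-0.387,-0.109,0.015]], "roll": [-8,-18,-29,-39,-50,-60,-71,-80], "claw": [0.01,0.01,0.01,0.01,0.01,0.01,0.01,0.01]}}

```text
clock: 5.72
position: [477.8, 36.1, 296.4]
ee_rot: [1.0, -0.014, -0.001, 0.0]
contact_force: [0.1, 0.2, -1.4]
gripper_width: 14.4
grasp_force: 59.0
```

```bash
python3 - <<'E'
from h import *
R=go(479.2,33.7,228,91.4)
p=get_image("side"); W=cloud(p)
s=read_state()["position"]
for n in("side","top"):
    if n=="top": p=get_image("top")
    W=cloud(p); 
    off=s[2]-214   # underside height
    W2=W.copy(); W2[...,2]-=off
    print(n,"carrier",fit(p,lambda x,y:m_carrier(x,y)*1.0,[s[0],s[1],.02],60,W=np.where((W2[...,2:]>-3)&(W2[...,2:]<30),W2,np.nan)))
    print("stage",fit(p,m_stage,[566,-39,0.025],180,W=np.where(W[...,2:]<60,W,np.nan)))
E
```

```text
at [477.8  36.1 296.4] psi -91.55 j6 1.13 | slide [0.0017, 0.0023, 0.0684] roll -3.0 w 14.4 F [ 0.1  0.2 -1.4] t 5.725
side carrier (array([ 4.77044482e+02,  3.44302882e+01, -1.61322558e-03]), np.float64(4.334025970459098))
stage (array([ 5.63963891e+02, -3.98138093e+01,  2.51738026e-02]), np.float64(5.1875609873313255))
top carrier (array([467.83339193,  40.79847701,   1.11042535]), np.float64(2.1784641536719422))
stage (array([ 5.67011144e+02, -3.89573524e+01,  2.84265627e-02]), np.float64(2.931487012132208))
```

Emit:
{"op": "carry_out", "data": {"slide": [[-0.03,0.003,0.0],[-0.0537,0.0053,0.02],[-0.0537,0.0053,0.045],[-0.0537,0.0053,0.06],[-0.0537,0.0053,0.07],[-0.0537,0.0053,0.07],[-0.0537,0.0053,0.07]], "roll": [-3,-3,-3,-3,-3,-3,-3], "claw": [0.01,0.01,0.01,0.01,0.01,0.01,0.01]}}

```text
clock: 6.7
position: [424.6, 30.5, 228.0]
ee_rot: [1.0, 0.009, 0.0, -0.0]
contact_force: [0.6, -0.1, -2.1]
gripper_width: 14.5
grasp_force: 59.0
```

```bash
python3 - <<'E'
from h import *
st=[566,-39.3,.025]
go(*stage2w(-85,75,st),225.5,91.43)
p=get_image("side"); save(p,"side2.png",(200,170,460,360),3)
p=get_image("top"); W=cloud(p); c=stage2w(-140,75,st)
W2=W-[0,0,11.5]; print("top carrier",fit(p,m_carrier,[c[0],c[1],.025],60,W=np.where((W2[...,2:]>-3)&(W2[...,2:]<30),W2,np.nan)))
E
```

```text
at [424.6  30.5 228. ] psi -89.0 j6 1.13 | slide [0.0546, -0.0021, 0.0025] roll -0.4 w 14.5 F [ 0.6 -0.1 -2.1] t 6.7
top carrier (array([383.67741926,  15.44267624,   0.80835463]), np.float64(1.6769688928857112))
```

View pics/side2.png

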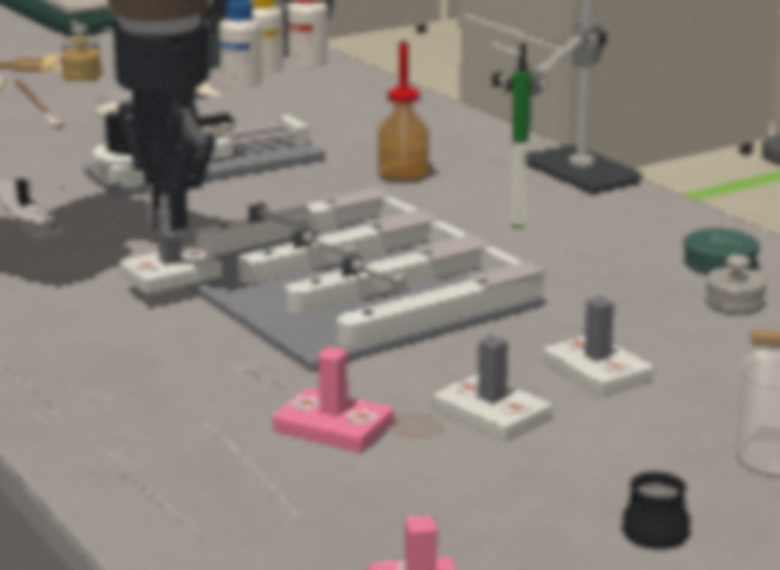

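Emit:
{"op": "carry_out", "data": {"slide": [[0.01,-0.002,0.001],[0.025,-0.002,0.0015],[0.04,-0.002,0.002],[0.055,-0.002,0.0025],[0.055,-0.002,0.003]], "roll": [-0.4,-0.4,-0.4,-0.4,-0.4], "claw": [0.01,0.01,0.01,0.01,0.01]}}

```text
clock: 7.42
position: [480.8, 33.6, 224.5]
ee_rot: [1.0, 0.012, 0.0, -0.0]
contact_force: [-0.3, -0.7, -1.6]
gripper_width: 14.5
grasp_force: 59.0
```

```bash
python3 - <<'E'
from h import *
st=[566,-39.3,.025]
R=go(*stage2w(55,75,st),226,91.43); s=read_state(); print("F tool",(R.T@s["contact_force"]).round(1),"T",s["wrist_torque"].round(2))
print(stage2w(-85,75,st))
E
```

```text
at [480.8  33.6 224.5] psi -88.61 j6 1.19 | slide [0.1384, -0.0, -0.0014] roll -0.0 w 14.5 F [-0.3 -0.7 -1.6] t 7.425
F tool [-0.4  0.7  1.6] T [-0.01  0.08  0.02]
[479.15175642  33.55178507]
```

Emit:
{"op": "carry_out", "data": {"slide": [[0.015,0,0],[0.035,0,0],[0.055,0,0],[0.075,0,0],[0.095,0,0],[0.115,0,0],[0.13,0,0],[0.137,0,0]], "roll": [0,0,0,0,0,0,0,0], "claw": [0.01,0.01,0.01,0.01,0.01,0.01,0.01,0.01]}}

```text
clock: 8.43
position: [617.2, 37.0, 224.3]
ee_rot: [1.0, 0.012, 0.0, 0.0]
contact_force: [1.1, 0.2, -1.9]
gripper_width: 14.4
grasp_force: 59.0
```

Emit:
{"op": "carry_out", "data": {"slide": [[0.001,0,0],[0.002,0,0],[0.002,0,0]], "roll": [0,0,0], "claw": [0.01,0.01,0.01]}}

```text
clock: 8.8
position: [618.0, 37.0, 224.8]
ee_rot: [1.0, 0.013, -0.0, -0.0]
contact_force: [0.9, 0.7, -1.2]
gripper_width: 14.8
grasp_force: 59.0
```

Emit:
{"op": "carry_out", "data": {"slide": [[0.002,0,0],[0.003,0,0],[0.004,0,0],[0.004,0,0]], "roll": [0,0,0,0], "claw": [0.01,0.01,0.01,0.01]}}

```text
clock: 9.3
position: [620.0, 36.9, 224.4]
ee_rot: [1.0, 0.012, -0.004, 0.001]
contact_force: [-9.2, 1.8, 4.1]
gripper_width: 14.6
grasp_force: 59.9
```

```bash
python3 - <<'E'
from h import *
p=get_image("side"); save(p,"side3.png",(230,200,400,300),4.5)
go(0,0,0,91.4); W=cloud(p)
print("carrier",fit(p,m_carrier,[618,36.5,.025],50,W=np.where((W[...,2:]<75)&(W[...,2:]>45),W,np.nan)-[0,0,10]))
E
```

```text
at [620.   36.9 224.4] psi -88.6 j6 1.28 | slide [-0.6189, 0.0215, 0.2294] roll 0.0 w 14.1 F [-8.1  1.1  3.6] t 9.35
carrier (array([ 6.11103068e+02,  4.33630112e+01, -4.56442821e-02]), np.float64(9.994128081951969))
```

View pics/side3.png

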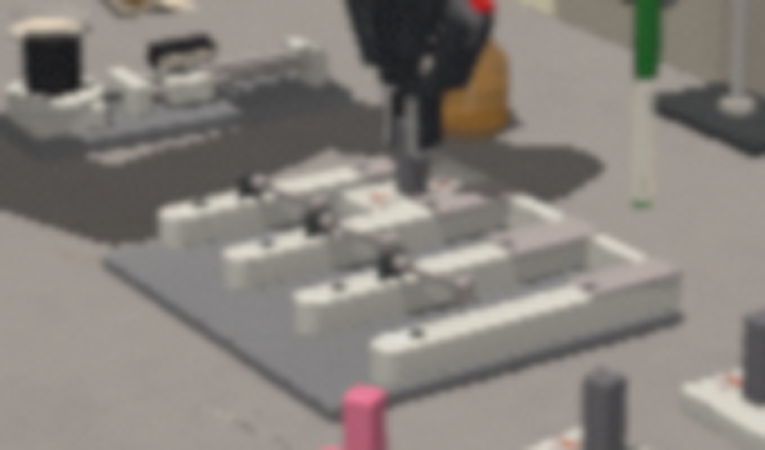

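Emit:
{"op": "carry_out", "data": {"slide": [[-0.003,0,0],[-0.003,0,0],[-0.003,0,0],[-0.003,0,-0.03],[-0.003,0,-0.07],[-0.003,0,-0.1]], "roll": [0,0,0,0,0,0], "claw": [0.01,0.045,0.045,0.045,0.05,0.055]}}

```text
clock: 10.1
position: [620.0, 37.1, 327.1]
ee_rot: [1.0, 0.013, 0.002, -0.0]
contact_force: [0.4, 0.5, 0.7]
gripper_width: 55.1
grasp_force: 0.0
```

```bash
python3 - <<'E'
from h import *
for n in("top","side"):
    p=get_image(n); W=cloud(p)
    print("C1",fit(p,m_carrier,[517,-294.7,1.8],65),"C2",fit(p,m_carrier,[624,-281,1.57],65))
    Z=np.where(W[...,2:]<100,W,np.nan); print("stage",fit(p,m_stage,[566,-39,0.025],180,W=Z))
    print("C0",fit(p,lambda x,y:np.where((abs(x)<8)&(abs(y)<8),69,24),[619,36.5,.025],25,W=Z))
go(517,-294.7,290,1.79*57.3-90)
E
```

```text
C1 (array([ 518.48153965, -295.46246133,    1.77709172]), np.float64(2.6862496271747447)) C2 (array([ 625.40572572, -281.97959759,    1.55970691]), np.float64(2.7095253712167904))
stage (array([ 5.66706092e+02, -3.90721400e+01,  3.07476536e-02]), np.float64(3.1975754198254696))
C0 (array([6.18712947e+02, 3.59221804e+01, 4.03029621e-02]), np.float64(3.1750042120200166))
C1 (array([ 515.01931323, -295.09140341,    1.82022489]), np.float64(2.9850182921289865)) C2 (array([ 623.13917851, -281.85027052,    1.55666029]), np.float64(3.063126174352549))
stage (array([ 5.64219143e+02, -3.93684713e+01,  3.14954475e-02]), np.float64(5.478642765570435))
C0 (array([6.19e+02, 3.65e+01, 1.25e-01]), np.float64(8.971900497050973))
at [620.8  37.3 329.7] psi -88.52 j6 1.28 | slide [-0.1127, 0.3292, 0.038] roll 78.9 w 55.1 F [-0.2 -0.3  0.2] t 10.2
```

Emit:
{"op": "carry_out", "data": {"slide": [[-0.015,0.03,0],[-0.03,0.085,0],[-0.05,0.14,0],[-0.07,0.195,0.01],[-0.09,0.25,0.02],[-0.105,0.295,0.03],[-0.113,0.33,0.035],[-0.113,0.33,0.038]], "roll": [9,19,29,39,49,59,69,79], "claw": [0.055,0.055,0.055,0.055,0.055,0.055,0.055,0.055]}}

```text
clock: 11.2
position: [513.8, -298.2, 285.7]
ee_rot: [0.776, -0.63, -0.0, 0.0]
contact_force: [1.0, 0.2, 0.8]
gripper_width: 54.9
grasp_force: 0.0
```

```bash
python3 - <<'E'
from h import *
go(516.9,-295.2,213,1.795*57.3-90)
p=get_image("side"); W=cloud(p); Z=np.where(W[...,2:]<80,W,np.nan)
print("C1",fit(p,m_carrier,[517,-294.7,1.8],60,W=Z))
E
```

```text
at [ 513.8 -298.2  285.7] psi -168.13 j6 0.46 | slide [-0.0023, -0.0036, 0.0727] roll -1.0 w 54.9 F [1.  0.2 0.8] t 11.2
C1 (array([ 516.38781442, -294.07534341,    1.74453914]), np.float64(3.2470870891025028))
```

Emit:
{"op": "carry_out", "data": {"slide": [[-0.0023,-0.0036,0.03],[-0.0023,-0.0036,0.06],[-0.0023,-0.0036,0.0725],[-0.0023,-0.0036,0.0725],[-0.0023,-0.0036,0.0725],[-0.0023,-0.0036,0.0725],[-0.0023,-0.0036,0.0725],[-0.0023,-0.0036,0.0725]], "roll": [-1,-1,-1,-1,-1,-1,-1,-1], "claw": [0.055,0.055,0.055,0.055,0.01,0.01,0.01,0.01]}}

```text
clock: 12.25
position: [517.8, -292.7, 215.2]
ee_rot: [0.785, -0.619, 0.001, -0.0]
contact_force: [-1.9, 0.4, 4.8]
gripper_width: 14.4
grasp_force: 61.7
```

Emit:
{"op": "carry_out", "data": {"slide": [[0,0,0],[0,0,-0.03],[0,0,-0.06],[0,0,-0.09],[0,0,-0.09]], "roll": [0,0,0,0,0], "claw": [0.01,0.01,0.01,0.01,0.01]}}

```text
clock: 12.88
position: [518.2, -292.7, 306.1]
ee_rot: [0.785, -0.62, 0.002, -0.001]
contact_force: [0.1, 0.0, -1.6]
gripper_width: 14.5
grasp_force: 60.9
```

```bash
python3 - <<'E'
from h import *
st=[567,-39,.025]
c=stage2w(-140,0,st); print(c)
go(*c,300,91.43)
E
```

```text
[427.04374772 -42.49963543]
at [ 518.2 -292.7  306.1] psi -166.56 j6 0.48 | slide [-0.2646, 0.0305, 0.0054] roll -78.0 w 14.5 F [ 0.1  0.  -1.6] t 12.875
```

Emit:
{"op": "carry_out", "data": {"slide": [[-0.03,0.003,0],[-0.08,0.01,0],[-0.13,0.015,0],[-0.18,0.02,0],[-0.225,0.026,0],[-0.255,0.03,0],[-0.265,0.0305,0.005],[-0.265,0.0305,0.005]], "roll": [-9,-19,-29,-39,-49,-59,-69,-78], "claw": [0.01,0.01,0.01,0.01,0.01,0.01,0.01,0.01]}}

```text
clock: 13.88
position: [425.3, -41.3, 297.5]
ee_rot: [1.0, 0.016, -0.002, 0.0]
contact_force: [-0.0, -0.4, -1.0]
gripper_width: 14.4
grasp_force: 60.9
```

```bash
python3 - <<'E'
from h import *
st=[567,-39,.025]
go(*stage2w(-140,0,st),226.3,91.43)
E
```

```text
at [425.3 -41.3 297.5] psi -88.2 j6 1.32 | slide [0.002, 0.0013, 0.0712] roll 0.4 w 14.4 F [-0.  -0.4 -1. ] t 13.875
```

Emit:
{"op": "carry_out", "data": {"slide": [[0.001,0,0.03],[0.001,0,0.055],[0.001,0,0.067],[0.001,0,0.069],[0.001,0,0.069],[0.001,0,0.069]], "roll": [0,0,0,0,0,0], "claw": [0.01,0.01,0.01,0.01,0.01,0.01]}}

```text
clock: 14.62
position: [427.7, -41.9, 230.9]
ee_rot: [1.0, 0.013, 0.001, -0.0]
contact_force: [-0.7, -1.2, -0.7]
gripper_width: 14.4
grasp_force: 60.8
```

```bash
python3 - <<'E'
from h import *
st=[567,-39,.025]
go(*stage2w(-85,0,st),226,91.43)
E
```

```text
at [427.7 -41.9 230.9] psi -88.57 j6 1.31 | slide [0.0543, 0.0006, 0.005] roll 0.0 w 14.4 F [-0.7 -1.2 -0.7] t 14.625
```

Emit:
{"op": "carry_out", "data": {"slide": [[0,0,0.0045],[0.01,0,0.0045],[0.025,0,0.0045],[0.04,0,0.0045],[0.054,0,0.0045],[0.054,0,0.0045]], "roll": [0,0,0,0,0,0], "claw": [0.01,0.01,0.01,0.01,0.01,0.01]}}

```text
clock: 15.38
position: [482.7, -40.5, 225.6]
ee_rot: [1.0, 0.012, 0.0, -0.0]
contact_force: [-0.5, -0.0, -2.2]
gripper_width: 14.7
grasp_force: 60.8
```

```bash
python3 - <<'E'
from h import *
st=[567,-39,.025]
go(*stage2w(55,0,st),226,91.43); print(read_state()["wrist_torque"])
E
```

```text
at [482.7 -40.5 225.6] psi -88.59 j6 1.34 | slide [0.1393, 0.0006, -0.0003] roll -0.0 w 14.7 F [-0.5 -0.  -2.2] t 15.375
[-0.00067672  0.04360472  0.06386679]
```

Emit:
{"op": "carry_out", "data": {"slide": [[0.015,0,0],[0.035,0,0],[0.055,0,0],[0.075,0,0],[0.095,0,0],[0.115,0,0],[0.13,0,0],[0.137,0,0]], "roll": [0,0,0,0,0,0,0,0], "claw": [0.01,0.01,0.01,0.01,0.01,0.01,0.01,0.01]}}

```text
clock: 16.38
position: [618.5, -37.3, 225.4]
ee_rot: [1.0, 0.012, -0.001, 0.0]
contact_force: [-7.8, -1.7, 6.1]
gripper_width: 14.6
grasp_force: 61.8
```

Emit:
{"op": "carry_out", "data": {"slide": [[0.002,0,0],[0.003,0,0],[0.004,0,0],[0.004,0,0]], "roll": [0,0,0,0], "claw": [0.01,0.01,0.01,0.01]}}

```text
clock: 16.88
position: [619.7, -37.3, 225.6]
ee_rot: [1.0, 0.012, -0.004, 0.0]
contact_force: [-8.8, 0.8, 4.9]
gripper_width: 14.3
grasp_force: 61.8
```

Emit:
{"op": "carry_out", "data": {"slide": [[-0.003,0,0],[-0.003,0,0],[-0.003,0,0],[-0.003,0,-0.03],[-0.003,0,-0.07],[-0.003,0,-0.1]], "roll": [0,0,0,0,0,0], "claw": [0.01,0.045,0.045,0.045,0.05,0.055]}}

```text
clock: 17.62
position: [620.0, -37.1, 327.8]
ee_rot: [1.0, 0.013, 0.002, -0.0]
contact_force: [0.4, 0.6, -0.0]
gripper_width: 55.3
grasp_force: 0.0
```

```bash
python3 - <<'E'
from h import *
for n in("top","side"):
    p=get_image(n); W=cloud(p); Z=np.where(W[...,2:]<100,W,np.nan)
    print(n,"C2",fit(p,m_carrier,[624,-281,1.57],65,W=Z))
    f=lambda x,y:np.where((abs(x)<8)&(abs(y)<8),69,24)
    print("C0",fit(p,f,[619,36.5,.025],25,W=Z)," C1",fit(p,f,[620,-37.5,.025],25,W=Z))
go(624.5,-281.5,290,1.56*57.3-90)
E
```

```text
top C2 (array([ 624.88098359, -281.19467455,    1.54785573]), np.float64(2.7494940284045497))
C0 (array([6.19495193e+02, 3.65838789e+01, 3.99736569e-02]), np.float64(3.04803487753691))  C1 (array([ 6.21673551e+02, -3.81075098e+01,  1.12222704e-01]), np.float64(3.1481888972412904))
side C2 (array([ 622.76285653, -282.08329499,    1.55002464]), np.float64(3.041562580543547))
C0 (array([ 6.18682819e+02,  3.62732473e+01, -5.85283779e-02]), np.float64(8.975340096108333))  C1 (array([ 6.16794669e+02, -4.35687725e+01,  6.73006211e-02]), np.float64(7.476500117339509))
at [620.7 -37.1 330.5] psi -88.53 j6 1.4 | slide [-0.0029, 0.2444, 0.0404] roll -87.9 w 54.8 F [-0.1 -0.2 -1.3] t 17.725
```

Emit:
{"op": "carry_out", "data": {"slide": [[0,0.02,0],[0,0.06,0],[0,0.1,0],[-0.001,0.14,0.005],[-0.002,0.18,0.01],[-0.003,0.22,0.02],[-0.003,0.244,0.03],[-0.003,0.244,0.035]], "roll": [10,20,30,40.5,51,61.5,72,82.5], "claw": [0.055,0.055,0.055,0.055,0.055,0.055,0.055,0.055]}}

```text
clock: 18.73
position: [622.1, -283.3, 288.8]
ee_rot: [0.757, -0.653, -0.001, 0.0]
contact_force: [-0.2, 0.2, 0.7]
gripper_width: 54.6
grasp_force: 0.0
```

```bash
python3 - <<'E'
from h import *
go(624,-281.6,213.5,1.552*57.3-90)
E
```

```text
at [ 622.1 -283.3  288.8] psi -171.6 j6 0.34 | slide [-0.0013, -0.0023, 0.0753] roll 9.5 w 54.6 F [-0.2  0.2  0.7] t 18.725
```

Emit:
{"op": "carry_out", "data": {"slide": [[-0.0013,-0.001,0.02],[-0.0013,-0.001,0.055],[-0.0013,-0.001,0.0715],[-0.0013,-0.001,0.0725],[-0.0013,-0.001,0.0725],[-0.0013,-0.001,0.0725],[-0.0013,-0.001,0.0725],[-0.0013,-0.001,0.0725]], "roll": [9,9,9,9,9,9,9,9], "claw": [0.055,0.055,0.055,0.055,0.01,0.01,0.01,0.01]}}

```text
clock: 19.73
position: [623.6, -279.8, 219.7]
ee_rot: [-0.707, 0.707, -0.001, 0.0]
contact_force: [-1.2, 1.2, 4.2]
gripper_width: 14.3
grasp_force: 61.5
```

Emit:
{"op": "carry_out", "data": {"slide": [[0,0,0],[0,0,-0.03],[0,0,-0.06],[0,0,-0.09],[0,0,-0.09]], "roll": [0,0,0,0,0], "claw": [0.01,0.01,0.01,0.01,0.01]}}

```text
clock: 20.35
position: [623.7, -279.8, 310.3]
ee_rot: [-0.707, 0.708, -0.002, 0.001]
contact_force: [-0.3, 0.6, -2.1]
gripper_width: 14.0
grasp_force: 60.7
```

```bash
python3 - <<'E'
from h import *
st=[567,-38.7,.025]
go(*stage2w(-140,-75,st),305,91.43)
E
```

```text
at [ 623.7 -279.8  310.3] psi 179.93 j6 0.18 | slide [-0.1624, 0.195, 0.0042] roll 88.5 w 14.0 F [-0.3  0.6 -2.1] t 20.35
```

Emit:
{"op": "carry_out", "data": {"slide": [[-0.01,0.02,0],[-0.035,0.05,0],[-0.065,0.085,0],[-0.095,0.12,0],[-0.125,0.155,0],[-0.15,0.18,0],[-0.162,0.195,0.0],[-0.162,0.195,0.004]], "roll": [-10,-20,-30.5,-41,-51.5,-62,-72.5,-83], "claw": [0.01,0.01,0.01,0.01,0.01,0.01,0.01,0.01]}}

```text
clock: 21.35
position: [426.5, -116.8, 302.9]
ee_rot: [0.998, -0.058, -0.001, -0.0]
contact_force: [1.3, 0.8, -1.8]
gripper_width: 14.4
grasp_force: 60.6
```

```bash
python3 - <<'E'
from h import *
st=[567,-38.9,.025]
go(*stage2w(-140,-75,st),231,91.43)
E
```

```text
at [ 426.5 -116.8  302.9] psi -96.68 j6 1.35 | slide [0.0027, 0.0003, 0.0719] roll -8.1 w 14.4 F [ 1.3  0.8 -1.8] t 21.35
```

Emit:
{"op": "carry_out", "data": {"slide": [[0.001,0,0.02],[0.001,0,0.05],[0.001,0,0.067],[0.001,0,0.07],[0.001,0,0.07],[0.001,0,0.07]], "roll": [-8.4,-8.4,-8.4,-8.4,-8.4,-8.4], "claw": [0.01,0.01,0.01,0.01,0.01,0.01]}}

```text
clock: 22.1
position: [429.6, -117.6, 234.7]
ee_rot: [1.0, 0.012, 0.001, -0.0]
contact_force: [-0.1, -0.9, -0.9]
gripper_width: 14.1
grasp_force: 60.6
```

```bash
python3 - <<'E'
from h import *
st=[567,-38.9,.025]
go(*stage2w(-85,-75,st),230.5,91.43)
E
```

```text
at [ 429.6 -117.6  234.7] psi -88.67 j6 1.49 | slide [0.0543, -0.0003, 0.0043] roll -0.1 w 14.1 F [-0.1 -0.9 -0.9] t 22.1
```

Emit:
{"op": "carry_out", "data": {"slide": [[0,0,0.004],[0.01,0,0.004],[0.025,0,0.004],[0.04,0,0.004],[0.054,0,0.004],[0.054,0,0.004]], "roll": [0,0,0,0,0,0], "claw": [0.01,0.01,0.01,0.01,0.01,0.01]}}

```text
clock: 22.85
position: [484.8, -116.2, 230.1]
ee_rot: [1.0, 0.012, 0.0, 0.0]
contact_force: [-0.8, -0.1, -1.9]
gripper_width: 13.8
grasp_force: 60.6
```

```bash
python3 - <<'E'
from h import *
st=[567,-38.9,.025]
go(*stage2w(55,-75,st),230.5,91.43); print(read_state()["wrist_torque"])
E
```

```text
at [ 484.8 -116.2  230.1] psi -88.66 j6 1.5 | slide [0.1392, -0.0005, -0.0003] roll -0.1 w 13.8 F [-0.8 -0.1 -1.9] t 22.85
[0.00366867 0.04498677 0.04890841]
```

Emit:
{"op": "carry_out", "data": {"slide": [[0.015,0,0],[0.035,0,0],[0.055,0,0],[0.075,0,0],[0.095,0,0],[0.115,0,0],[0.13,0,0],[0.137,0,0]], "roll": [0,0,0,0,0,0,0,0], "claw": [0.01,0.01,0.01,0.01,0.01,0.01,0.01,0.01]}}

```text
clock: 23.85
position: [620.8, -113.2, 229.9]
ee_rot: [1.0, 0.012, -0.001, 0.0]
contact_force: [-6.3, -1.0, 6.8]
gripper_width: 14.2
grasp_force: 61.6
```

Emit:
{"op": "carry_out", "data": {"slide": [[0.001,0,0],[0.002,0,0],[0.003,0,0],[0.003,0,0]], "roll": [0,0,0,0], "claw": [0.01,0.01,0.01,0.01]}}

```text
clock: 24.35
position: [621.7, -113.3, 230.1]
ee_rot: [1.0, 0.011, -0.003, -0.0]
contact_force: [-6.5, -0.0, 2.9]
gripper_width: 14.1
grasp_force: 61.3
```

Home against the stop; release, lift, and look.

Emit:
{"op": "carry_out", "data": {"slide": [[-0.002,0,0],[-0.002,0,0],[-0.002,0,0],[-0.002,0,-0.03],[-0.002,0,-0.07],[-0.002,0,-0.11],[-0.06,0.03,-0.14],[-0.12,0.06,-0.14]], "roll": [0,0,0,0,0,0,0,0], "claw": [0.01,0.045,0.045,0.045,0.05,0.055,0.055,0.055]}}

```text
clock: 25.35
position: [516.6, -170.0, 372.2]
ee_rot: [1.0, 0.012, 0.004, 0.001]
contact_force: [-0.1, -0.5, 0.6]
gripper_width: 55.2
grasp_force: 0.0
```

```bash
python3 - <<'E'
from h import *
p=get_image("side"); save(p,"side4.png",(230,200,400,320),4.5)
p=get_image("top"); save(p,"top4.png",(150,160,360,310),3.8); W=cloud(p); Z=np.where(W[...,2:]<100,W,np.nan)
st,_=fit(p,m_stage,[567,-39,.025],180,W=Z); print("stage",st)
f=lambda x,y:np.where((abs(x)<8)&(abs(y)<8),69,24)
for l in(-75,0,75):
    c=stage2w(53,l,[567,-39,.025]); print(c,fit(p,f,[*c,.025],25,W=Z))
print("scale",fit(p,m_scale,[397,287.6,-.105],110))
E
```

```text
stage [ 5.66408574e+02 -3.87601111e+01  2.85470456e-02]
[ 621.85824306 -112.65170174] (array([ 6.21858243e+02, -1.12651702e+02,  2.50000000e-02]), np.float64(1.8884890562529564))
[619.98343836 -37.67513802] (array([ 6.19983438e+02, -3.76751380e+01,  2.50000000e-02]), np.float64(2.7149753892145325))
[618.10863367  37.3014257 ] (array([6.18108634e+02, 3.73014257e+01, 2.50000000e-02]), np.float64(nan))
scale (array([ 3.96943031e+02,  2.87558820e+02, -1.04784329e-01]), np.float64(2.9156440540241486))h.py:33: RuntimeWarning: Mean of empty slice.
  return np.minimum(abs(w[:,2]-m),12).mean()
  ret = ret.dtype.type(ret / rcount)
```

View pics/side4.png

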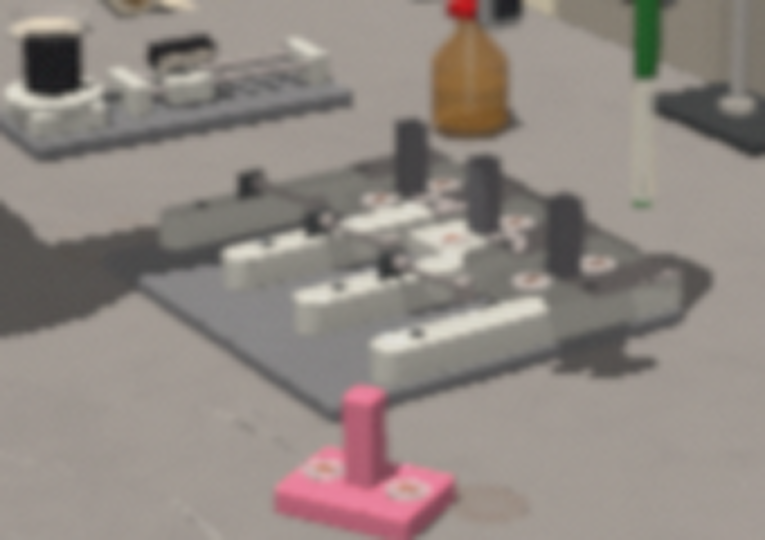

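View pics/top4.png

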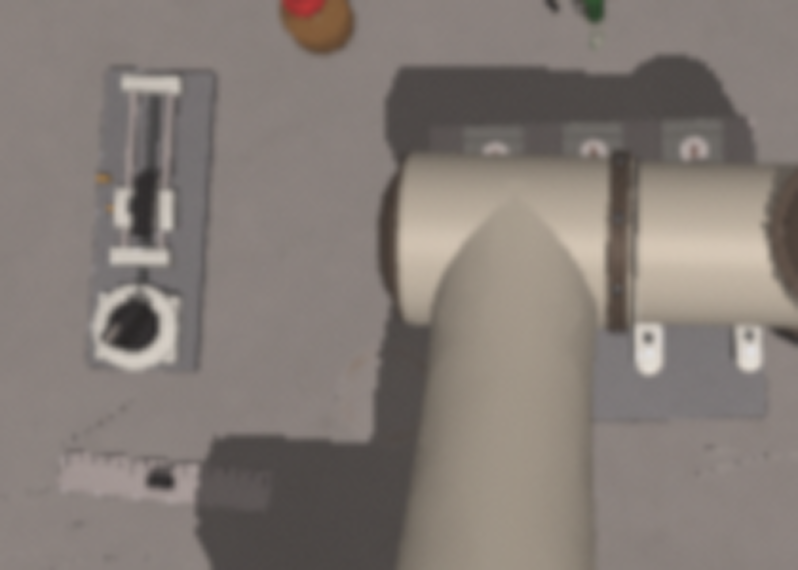

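```bash
python3 - <<'E'
from h import *
for n in("top","side"):
    p=get_image(n); W=cloud(p)
    for t in("lamp_knob_grip","pointer_tip","mark","lamp_rail"):
        r=place_of(p,t)
        if r: 
            z=dict(lamp_knob_grip=65,pointer_tip=20,mark=12,lamp_rail=0)[t]; print(n,t,np.round(r[0]["at"],1),round(r[0]["conf"],2),px2w(p,r[0]["at"],z).round(1))
    if n=="top":
        fr,c=fit(p,lambda x,y:12*box(x,y,115,42),[585,290,0],150,W=np.where(W[...,2:]<18,W,np.nan)); print("rail",fr,c)
    k=stage2w(-85,0,fr); print("knob",k)
    m=np.hypot(W[...,0]-k[0],W[...,1]-k[1])<32
    q=W[m]; q=q[np.isfinite(q[:,2])]; print(np.histogram(q[:,2],[-5,5,20,30,36,42,50,58,66,72,80]))
    q=q[q[:,2]>56]; print(len(q),q.mean(0))
    C=np.cov(q[:,:2].T); e,v=np.linalg.eigh(C); print("axis",np.degrees(np.arctan2(v[1,1],v[0,1])),np.sqrt(e))
    print("fit bar",fit(p,lambda x,y:np.where((abs(x)<19)&(abs(y)<7),72,40),[*k,.5],30,step=(4,4,.5)),fit(p,lambda x,y:np.where((abs(x)<19)&(abs(y)<7),72,40),[*k,-.7],30,step=(4,4,.5)))
    hsv=cv2.cvtColor(p["img"],cv2.COLOR_RGB2HSV); b=w2px(p,[600,290,20]).astype(int)
    v0,u0=b[1]-45,b[0]-45; sub=hsv[v0:v0+90,u0:u0+90].astype(int); mm=((sub[...,0]>8)&(sub[...,0]<28)&(sub[...,1]>90)).astype(np.uint8)
    nc,_,stt,cen=cv2.connectedComponentsWithStats(mm)
    for i in range(1,nc):
        u,v=cen[i]+[u0,v0]; print(n,"brass",stt[i,4],[round(u,1),round(v,1)],px2w(p,[u,v],20).round(1))
E
```

```text
top lamp_knob_grip [184.1 244.8] 0.49 [510.4 297.5  65. ]
top pointer_tip [192.7 284.5] 0.73 [401.1 283.   20. ]
top mark [331.6 208.3] 0.73 [ 619.5 -112.8   12. ]
top lamp_rail [188.2 217.7] 0.6 [595.3 305.9   0. ]
rail [ 5.97633800e+02  3.01832193e+02 -4.11850315e-02] 2.420431076366055
knob [512.70587817 305.33193135]
(array([  0,  12,  33, 147,  77,  36,  10,  13,  49,  23]), array([-5,  5, 20, 30, 36, 42, 50, 58, 66, 72, 80]))
87 [511.3882955  302.59664475  69.344174  ]
axis 142.83486112931675 [ 4.52468054 10.90668349]
fit bar (array([511.80847694, 305.23848296,  -0.61974305]), np.float64(5.662846474787988)) (array([512.07460488, 305.53339047,  -0.56006224]), np.float64(5.671483544617411))
top brass 22 [np.float64(232.3), np.float64(171.0)] [728.9 175.5  20. ]
top brass 4 [np.float64(176.5), np.float64(206.5)] [625.2 335.   20. ]
side lamp_knob_grip [242.3 208.9] 0.45 [514.3 306.2  65. ]
side pointer_tip [263.2 214.7] 0.7 [602.8 350.8  20. ]
side lamp_rail [270.7 226. ] 0.92 [598.8 294.4   0. ]
knob [512.70587817 305.33193135]
(array([ 2, 33, 39, 51, 34, 43, 36, 36, 30, 12]), array([-5,  5, 20, 30, 36, 42, 50, 58, 66, 72, 80]))
85 [508.40097511 298.56120715  65.57726941]
axis 150.32839565463672 [ 4.63311868 11.63594526]
fit bar (array([5.12924998e+02, 3.06605063e+02, 3.46723894e-01]), np.float64(9.644641797698085)) (array([ 5.06028795e+02,  3.03636330e+02, -4.21064815e-01]), np.float64(9.613319688995285))
side brass 10 [np.float64(289.7), np.float64(180.6)] [879.3 679.1  20. ]
side brass 73 [np.float64(228.7), np.float64(190.0)] [630.  679.4  20. ]
side brass 24 [np.float64(259.7), np.float64(197.6)] [679.2 530.1  20. ]
```

```bash
python3 - <<'E'
from h import *
go(512,304.5,300,55)
E
```

```text
at [ 517.1 -169.3  369.1] psi -88.63 j6 1.61 | slide [0.0063, -0.4738, 0.0691] roll 36.4 w 54.7 F [0.1 0.4 0.2] t 25.95
```

Emit:
{"op": "carry_out", "data": {"slide": [[0.0,-0.04,0],[0.0,-0.1,0],[0.0,-0.16,0],[0.0,-0.22,0.0],[0.002,-0.28,0.01],[0.004,-0.34,0.02],[0.006,-0.4,0.04],[0.006,-0.45,0.06]], "roll": [0,5,10,15,20,25,30,36], "claw": [0.05,0.045,0.045,0.045,0.045,0.045,0.045,0.045]}}

```text
clock: 26.95
position: [511.8, 283.0, 308.9]
ee_rot: [0.954, -0.299, 0.0, -0.0]
contact_force: [2.0, 0.3, 0.0]
gripper_width: 44.8
grasp_force: 0.0
```

```bash
python3 - <<'E'
from h import *
go(512,304.5,245,55)
E
```

```text
at [511.8 283.  308.9] psi -124.78 j6 0.18 | slide [-0.0121, -0.0177, 0.0639] roll 0.2 w 44.8 F [2.  0.3 0. ] t 26.95
```

Emit:
{"op": "carry_out", "data": {"slide": [[-0.012,-0.016,0.02],[-0.012,-0.016,0.04],[-0.012,-0.016,0.05],[-0.012,-0.016,0.05]], "roll": [0,0,0,0], "claw": [0.045,0.045,0.045,0.045]}}

```text
clock: 27.45
position: [511.3, 299.7, 258.9]
ee_rot: [0.955, -0.298, -0.0, 0.001]
contact_force: [0.2, 0.7, 0.0]
gripper_width: 45.2
grasp_force: 0.0
```

```bash
python3 - <<'E'
from h import *
go(512,304.5,220,55); print(np.degrees(read_state()["joints"]).round(1))
p=get_image("side"); save(p,"side5.png",(190,150,330,250),5.5)
E
```

```text
at [511.3 299.7 258.9] psi -124.69 j6 0.16 | slide [-0.0021, -0.0044, 0.0388] roll 0.3 w 45.2 F [0.2 0.7 0. ] t 27.45
[ 46.   27.  -14.8   0.  -48.3   9.3]
```

View pics/side5.png

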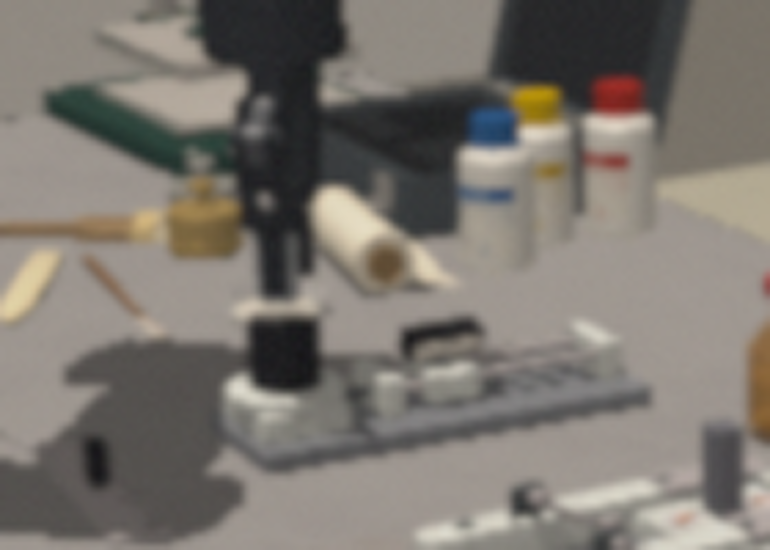

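```bash
python3 - <<'E'
from h import *
p=get_image("side"); W=cloud(p)
for v in range(200,224,2): print(v,[W[v,u].round(0).astype(int).tolist() for u in(236,241,246)],p["img"][v,241])
E
```

```text
200 [[630, 619, -3], [494, 267, 105], [656, 591, 0]] [47 47 48]
202 [[602, 553, 11], [495, 269, 98], [632, 539, 10]] [54 54 55]
204 [[602, 556, 3], [495, 271, 92], [632, 540, 2]] [125 121 113]
206 [[579, 502, 14], [596, 501, 11], [615, 504, 7]] [171 162 147]
208 [[496, 311, 70], [509, 302, 70], [519, 290, 71]] [64 60 57]
210 [[494, 305, 65], [504, 292, 67], [521, 295, 63]] [31 30 33]
212 [[492, 302, 60], [504, 293, 61], [520, 294, 58]] [30 31 32]
214 [[490, 299, 55], [506, 299, 53], [517, 289, 53]] [30 30 32]
216 [[495, 311, 45], [505, 298, 47], [518, 291, 47]] [30 30 33]
218 [[491, 302, 42], [504, 295, 42], [514, 283, 43]] [30 31 33]
220 [[495, 313, 32], [497, 281, 41], [514, 284, 37]] [48 46 47]
222 [[486, 292, 34], [495, 277, 36], [509, 272, 35]] [177 174 164]
```

Emit:
{"op": "carry_out", "data": {"slide": [[-0.002,-0.0035,0.01],[-0.002,-0.0035,0.025],[-0.002,-0.0035,0.037],[-0.002,-0.0035,0.037],[-0.002,-0.0035,0.037],[-0.002,-0.0035,0.037],[-0.002,-0.0035,0.037],[-0.002,-0.0035,0.037]], "roll": [0,0,0,0,0,0,0,0], "claw": [0.045,0.045,0.045,0.045,0.008,0.008,0.008,0.008]}}

```text
clock: 28.55
position: [511.5, 304.2, 223.1]
ee_rot: [0.955, -0.298, 0.0, -0.0]
contact_force: [-1.2, -0.9, 3.3]
gripper_width: 12.6
grasp_force: 60.1
```

```bash
python3 - <<'E'
from h import *
R=go(512,304.5,220,55); s=read_state(); print(np.degrees(s["joints"]).round(1),"Ftool",(R.T@s["contact_force"]).round(1),s["wrist_torque"].round(2))
E
```

```text
at [511.5 304.2 223.1] psi -124.66 j6 0.16 | slide [0.0002, -0.0005, 0.0031] roll 0.3 w 12.6 F [-1.2 -0.9  3.3] t 28.55
[ 46.3  29.8 -16.3   0.  -44.    9. ] Ftool [-0.5  1.4 -3.3] [-0.47  0.36 -0.01]
```

Emit:
{"op": "carry_out", "data": {"slide": [[0,0,0],[0,0,0],[0,0,0],[0,0,0],[0,0,0],[0,0,0],[0,0,0],[0,0,0]], "roll": [8,17,26,35,44,53,62,70], "claw": [0.008,0.008,0.008,0.008,0.008,0.008,0.008,0.008]}}

```text
clock: 29.55
position: [510.4, 303.8, 223.1]
ee_rot: [-0.609, 0.793, 0.0, -0.002]
contact_force: [-6.2, -2.0, 8.4]
gripper_width: 12.9
grasp_force: 60.7
```

Emit:
{"op": "carry_out", "data": {"slide": [[0,0,0],[0,0,0],[0,0,0],[0,0,0],[0,0,0],[0,0,0],[0,0,0],[0,0,0]], "roll": [8,17,26,35,44,53,60,60], "claw": [0.008,0.008,0.008,0.008,0.008,0.008,0.008,0.008]}}

```text
clock: 30.55
position: [509.5, 304.6, 223.1]
ee_rot: [-0.133, 0.991, -0.0, -0.002]
contact_force: [-11.2, 1.3, 8.9]
gripper_width: 12.8
grasp_force: 60.9
```

```bash
cat >> h.py <<'E'
def brass(p,n):
    hsv=cv2.cvtColor(p["img"],cv2.COLOR_RGB2HSV); b=w2px(p,[612,335,20]).astype(int); r=30
    v0,u0=b[1]-r,b[0]-r; sub=hsv[v0:v0+2*r,u0:u0+2*r].astype(int); mm=((sub[...,0]>6)&(sub[...,0]<28)&(sub[...,1]>45)).astype(np.uint8)
    nc,_,stt,cen=cv2.connectedComponentsWithStats(mm)
    for i in range(1,nc):
        u,v=cen[i]+[u0,v0]; print(n,"brass",stt[i].tolist()[2:],[round(u,1),round(v,1)],px2w(p,[u,v],20).round(1))
E
python3 - <<'E'
from h import *
R=go(512,304.5,220,55); s=read_state(); print(np.degrees(s["joints"]).round(1),"Ftool",(R.T@s["contact_force"]).round(1),s["wrist_torque"].round(2))
p=get_image("top"); brass(p,"top"); save(p,"top6.png",(150,170,215,260),6)
for n in("top","side"):
    p=get_image(n)
    for t in("pointer_tip","mark"):
        for r in place_of(p,t): print(n,t,np.round(r["at"],1),round(r["conf"],2),px2w(p,r["at"],20).round(1))
E
```

```text
at [509.5 304.6 223.1] psi 105.28 j6 -2.11 | slide [-0.0024, -0.0008, 0.0031] roll 50.3 w 12.8 F [-11.2   1.3   8.9] t 30.55
[  46.5   29.7  -16.3   -0.2  -44.2 -121. ] Ftool [10.5  4.2 -8.8] [ 0.52  3.18 -0.07]
top brass [6, 4, 17] [np.float64(177.5), np.float64(207.2)] [623.1 332.2  20. ]
top brass [11, 27, 230] [np.float64(150.1), np.float64(228.6)] [561.3 409.2  20. ]
top brass [11, 17, 94] [np.float64(172.3), np.float64(234.0)] [545.5 345.   20. ]
top pointer_tip [178.3 209.8] 0.63 [615.6 329.6  20. ]
top mark [300.8 205.6] 0.28 [626.4 -23.8  20. ]
side pointer_tip [268.6 214. ] 0.74 [620.1 348.2  20. ]
side pointer_tip [319.9 250.6] 0.48 [588.5  -3.   20. ]
```

View pics/top6.png

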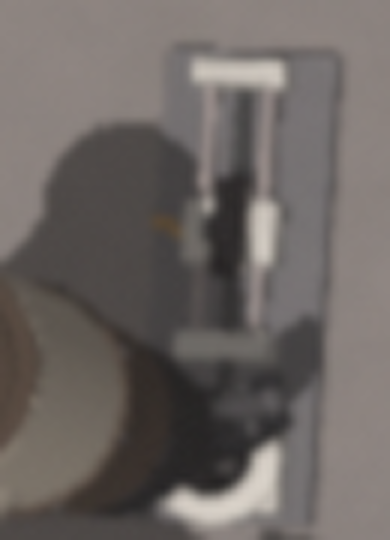

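Emit:
{"op": "carry_out", "data": {"slide": [[0.001,0,0],[0.002,0,0],[0.002,0,0],[0.002,0,0],[0.002,0,0],[0.002,0,0]], "roll": [9,18,27,36,36,36], "claw": [0.008,0.008,0.008,0.008,0.008,0.008]}}

```text
clock: 31.65
position: [508.8, 305.1, 223.1]
ee_rot: [0.179, 0.984, 0.001, -0.0]
contact_force: [-5.7, 3.3, 4.8]
gripper_width: 12.6
grasp_force: 60.3
```

Emit:
{"op": "carry_out", "data": {"slide": [[0,0,0],[0,0,0],[0,0,-0.03],[0,0,-0.08],[-0.03,0,-0.12],[-0.08,-0.02,-0.12],[-0.13,-0.05,-0.12],[-0.18,-0.08,-0.12]], "roll": [0,0,0,0,0,0,-5,-10], "claw": [0.045,0.045,0.045,0.05,0.05,0.05,0.05,0.05]}}

```text
clock: 32.65
position: [650.9, 163.9, 342.4]
ee_rot: [0.091, 0.996, 0.0, 0.0]
contact_force: [0.9, 1.6, 0.9]
gripper_width: 49.8
grasp_force: 0.0
```

```bash
python3 - <<'E'
from h import *
R=go(450,0,330,91.4); print(R.round(2)[:2].tolist())
p=get_image("top"); save(p,"top7.png",(155,175,205,235),10); q=get_image("top"); brass(q,"top")
p2=get_image("side"); save(p2,"side7.png",(235,195,300,235),10)
for n,pp in(("top",p),("side",p2)):
  for t in("pointer_tip","mark"):
    for r in place_of(pp,t): print(n,t,np.round(r["at"],1),round(r["conf"],2),px2w(pp,r["at"],20).round(1))
E
```

```text
at [650.9 163.9 342.4] psi 79.51 j6 -2.24 | slide [0.1677, -0.1977, 0.0124] roll -11.9 w 49.8 F [0.9 1.6 0.9] t 32.65
[[-0.98, 0.18, 0.0], [0.18, 0.98, 0.0]]
top brass [15, 19, 87] [np.float64(151.5), np.float64(191.5)] [669.5 408.8  20. ]
top brass [4, 1, 4] [np.float64(203.5), np.float64(181.0)] [699.8 258.6  20. ]
top brass [6, 3, 15] [np.float64(177.4), np.float64(206.8)] [624.3 332.4  20. ]
top pointer_tip [177.3 207.8] 0.68 [621.4 332.6  20. ]
top mark [329.7 208.2] 0.21 [ 618.5 -107.1   20. ]
side pointer_tip [272.6 213.4] 0.74 [633.4 347.   20. ]
side pointer_tip [357.7 270.7] 0.56 [ 594.4 -162.3   20. ]
side mark [319.  247.2] 0.66 [599.5  19.1  20. ]
```

View pics/top7.png

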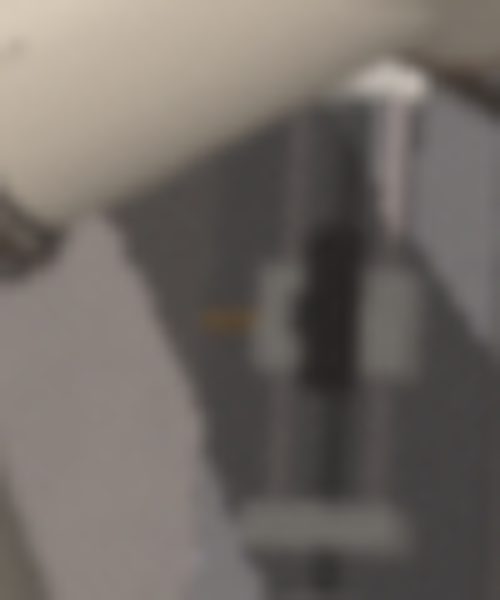

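```bash
python3 - <<'E'
from h import *
for n in("top","side"):
    p=get_image(n); print(n,fit(p,m_scale,[397,287.6,-.105],110,W=np.where(cloud(p)[...,2:]<50,cloud(p),np.nan)))
go(397,287.6,260,84)
E
```

```text
top (array([ 3.97094932e+02,  2.87651786e+02, -1.15013808e-01]), np.float64(3.05016495857828))
side (array([ 3.95161177e+02,  2.86216077e+02, -1.03760423e-01]), np.float64(7.9929035913696085))
at [649.2 166.5 342.7] psi 79.42 j6 -2.25 | slide [0.2702, 0.0727, 0.0827] roll -4.6 w 50.2 F [-0.7  0.6  0.9] t 33.1
```

Emit:
{"op": "carry_out", "data": {"slide": [[0.04,0.01,0],[0.09,0.024,0],[0.14,0.038,0],[0.19,0.051,0.01],[0.24,0.065,0.04],[0.27,0.0725,0.07],[0.27,0.0725,0.08],[0.27,0.0725,0.08]], "roll": [-4,-4,-4,-4,-4,-4,-4,-4], "claw": [0.05,0.05,0.05,0.05,0.05,0.05,0.05,0.05]}}

```text
clock: 34.1
position: [397.9, 287.2, 262.6]
ee_rot: [0.057, 0.998, -0.0, 0.0]
contact_force: [-0.1, 0.7, 0.7]
gripper_width: 50.1
grasp_force: 0.0
```

```bash
python3 - <<'E'
from h import *
go(396.3,287.2,185,84)
q=get_image("side"); W=cloud(q); print("scale",fit(q,m_scale,[396.5,287.2,-.11],100,W=np.where(W[...,2:]<45,W,np.nan)))
p=get_image("top"); brass(p,"top")
im=p["img"][...].astype(int)
for v in range(202,213): print(v,[int(im[v,u,0]-im[v,u,2]) for u in range(172,184)])
p=get_image("side")
for t in("pointer_tip","mark"):
    for r in place_of(p,t): print("side",t,np.round(r["at"],1),round(r["conf"],2),px2w(p,r["at"],20).round(1))
E
```

```text
at [397.9 287.2 262.6] psi 83.42 j6 -2.64 | slide [0.0017, -0.0002, 0.0776] roll -0.6 w 50.1 F [-0.1  0.7  0.7] t 34.1
scale (array([ 3.95308344e+02,  2.87671748e+02, -1.08375300e-01]), np.float64(7.979483344104572))
top brass [6, 4, 19] [np.float64(177.4), np.float64(206.4)] [625.4 332.4  20. ]
202 [12, 12, 13, 11, 6, 4, 4, 4, 7, 12, 14, 14]
203 [13, 12, 11, 11, 6, 5, 3, 4, 8, 13, 15, 15]
204 [12, 12, 12, 10, 7, 4, 5, 6, 9, 14, 16, 14]
205 [12, 12, 14, 21, 23, 22, 23, 22, 19, 17, 15, 13]
206 [13, 12, 18, 41, 57, 60, 59, 54, 36, 22, 16, 13]
207 [12, 13, 17, 37, 53, 56, 54, 47, 31, 21, 16, 13]
208 [12, 11, 13, 19, 23, 23, 22, 20, 17, 17, 15, 13]
209 [12, 12, 12, 10, 8, 6, 6, 7, 12, 15, 16, 15]
210 [12, 12, 11, 9, 5, 4, 3, 5, 11, 15, 16, 16]
211 [12, 12, 11, 8, 5, 3, 3, 5, 9, 11, 14, 14]
212 [12, 12, 11, 7, 4, 3, 3, 3, 5, 8, 12, 13]
side pointer_tip [273. 212.] 0.66 [641.2 359.2  20. ]
side pointer_tip [333.2 260.5] 0.57 [580.4 -77.9  20. ]
side pointer_tip [320.7 265.6] 0.47 [537.2 -88.8  20. ]
side pointer_tip [454.6 322.1] 0.46 [ 606.2 -469.4   20. ]
side mark [289.1 268.9] 0.23 [462.9 -65.4  20. ]
```

```bash
python3 - <<'E'
from h import *
Z=[];I=[]
for i in range(8):
    p=get_image("top"); Z.append(cloud(p)[205:209,174:182,2]); 
print(np.nanmedian(Z,0).round(1))
p=get_image("side"); a=w2px(p,[624,335,20]).astype(int); print(a)
save(p,"side8.png",(a[0]-25,a[1]-20,a[0]+25,a[1]+20),14)
E
```

```text
[[-0.5  0.3 13.3 11.4 13.7 10.5 11.4 30.3]
 [-1.6 21.9 21.3 19.6 26.7 24.8 30.4 32.2]
 [ 0.8 -1.9 16.3 17.4 17.  21.  30.3 32.6]
 [-1.5 -1.5 12.1 13.9 11.5 12.2 30.2 32.5]]
[271 214]
```

View pics/side8.png

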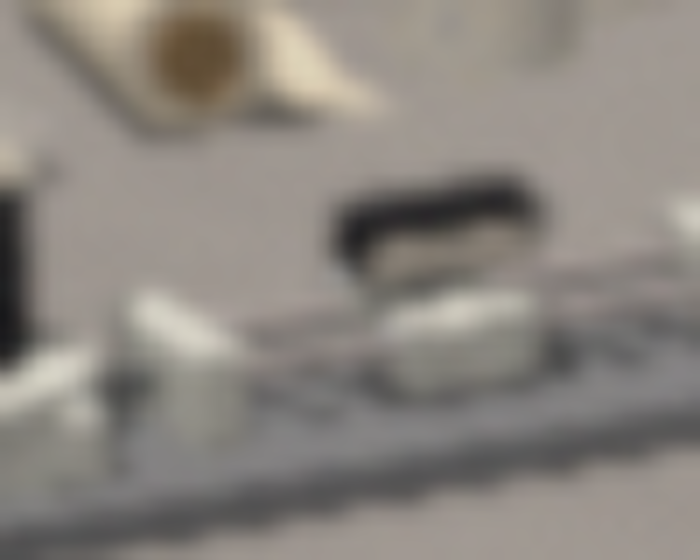

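Emit:
{"op": "carry_out", "data": {"slide": [[0.0015,0,0.02],[0.0015,0,0.05],[0.0015,0,0.07],[0.0015,0,0.077],[0.0015,0,0.077],[0.0015,0,0.077]], "roll": [-0.4,-0.4,-0.4,-0.4,-0.4,-0.4], "claw": [0.05,0.05,0.05,0.05,0.05,0.05]}}

```text
clock: 35.55
position: [396.6, 287.2, 186.3]
ee_rot: [0.055, 0.999, 0.001, 0.001]
contact_force: [0.6, 0.2, 0.1]
gripper_width: 50.0
grasp_force: 0.0
```

Emit:
{"op": "carry_out", "data": {"slide": [[0,0,0.003],[0,0,0.003],[0,0,0.003],[0,0,0.003],[0,0,0.003],[0,0,-0.02],[0,0,-0.06],[0,0,-0.06]], "roll": [0,0,0,0,0,0,0,0], "claw": [0.05,0.005,0.005,0.005,0.005,0.005,0.005,0.005]}}

```text
clock: 36.55
position: [396.9, 287.6, 247.8]
ee_rot: [0.055, 0.999, 0.003, 0.002]
contact_force: [-0.1, 0.2, -1.6]
gripper_width: 14.3
grasp_force: 58.8
```

```bash
python3 - <<'E'
from h import *
st=[567,-39,.027]
R=go(*stage2w(-148,0,st),247,91.5); print(stage2w(-148,0,st)); s=read_state(); print(s["wrist_torque"],s["grasp_force"])
for n in("top","side"):
    p=get_image(n);W=cloud(p); print(n,fit(p,lambda x,y:5*box(x,y,15,80),[s["position"][0],s["position"][1],-.11],100,W=np.where((W[...,2:]>45)&(W[...,2:]<75),W,np.nan)-[0,0,60]))
E
```

```text
at [396.9 287.6 247.8] psi 83.75 j6 -2.64 | slide [-0.058, -0.3262, -0.0008] roll -7.8 w 14.3 F [-0.1  0.2 -1.6] t 36.55
[419.05394272 -42.9955145 ]
[-0.07921455 -0.05747448  0.06673342] 58.77539098262787
top (array([ 3.96195738e+02,  2.52595969e+02, -1.79822918e-01]), np.float64(4.21092984247883))
side (array([ 3.91718978e+02,  2.82117868e+02, -6.56156013e-02]), np.float64(4.147335515490689))
```

Emit:
{"op": "carry_out", "data": {"slide": [[-0.005,-0.03,0],[-0.013,-0.08,0],[-0.02,-0.13,0],[-0.028,-0.18,0],[-0.036,-0.23,0],[-0.044,-0.28,0],[-0.051,-0.327,0],[-0.051,-0.327,0]], "roll": [-1,-2,-3,-4,-5,-6,-7.8,-7.8], "claw": [0.005,0.005,0.005,0.005,0.005,0.005,0.005,0.005]}}

```text
clock: 37.65
position: [410.3, -46.4, 244.0]
ee_rot: [-0.01, 1.0, -0.0, -0.002]
contact_force: [-0.2, -0.1, -1.1]
gripper_width: 14.4
grasp_force: 58.9
```

```bash
python3 - <<'E'
from h import *
st=[567,-39,.027]
R=go(*stage2w(-155,0,st),184.5,91.5)
for n in("top","side"):
    p=get_image(n);W=cloud(p); print(n,fit(p,m_stage,[567,-39,.027],180,W=np.where(W[...,2:]<45,W,np.nan)))
print(fit(p,lambda x,y:5*box(x,y,15,80),[412,-43,.02],100,W=np.where((W[...,2:]>45)&(W[...,2:]<80),W,np.nan)-[0,0,60]))
E
```

```text
at [410.3 -46.4 244. ] psi 91.19 j6 -1.83 | slide [-0.0021, 0.0032, 0.0595] roll -0.3 w 14.4 F [-0.2 -0.1 -1.1] t 37.65
top (array([ 5.66576684e+02, -3.89149535e+01,  3.00542475e-02]), np.float64(3.907636242269928))
side (array([ 5.64164183e+02, -3.98103300e+01,  2.42546220e-02]), np.float64(5.666013047649235))
(array([ 4.07075264e+02, -4.93733295e+01,  3.83954888e-02]), np.float64(2.7705842334546773))
```

Emit:
{"op": "carry_out", "data": {"slide": [[-0.001,0.002,0.02],[-0.001,0.002,0.04],[-0.001,0.002,0.055],[-0.001,0.002,0.058],[-0.001,0.002,0.058],[-0.001,0.002,0.058]], "roll": [-0.3,-0.3,-0.3,-0.3,-0.3,-0.3], "claw": [0.005,0.005,0.005,0.005,0.005,0.005]}}

```text
clock: 38.5
position: [412.6, -41.4, 188.0]
ee_rot: [-0.016, 1.0, 0.0, 0.001]
contact_force: [-0.8, -0.5, -0.4]
gripper_width: 14.3
grasp_force: 58.9
```

```bash
python3 - <<'E'
from h import *
st=[567,-39,.027]
R=go(*stage2w(-140,0,st),183.5,91.55); s=read_state(); print(s["wrist_torque"].round(2))
p=get_image("side");W=cloud(p); print(fit(p,m_scale,[412,-43,.02],95,W=np.where((W[...,2:]<30)&(W[...,:1]<440),W,np.nan)-[0,0,2]))
E
```

```text
at [412.6 -41.4 188. ] psi 91.87 j6 -1.83 | slide [-0.0144, -0.0019, 0.0045] roll 0.3 w 14.3 F [-0.8 -0.5 -0.4] t 38.5
[ 0.   -0.03  0.01]
(array([ 4.10965654e+02, -3.56405285e+01,  2.93847164e-02]), np.float64(3.1736822002156937))
```

Emit:
{"op": "carry_out", "data": {"slide": [[0,0,0.004],[0,0,0.004],[-0.004,0,0.004],[-0.008,0,0.004],[-0.011,0,0.004],[-0.012,0,0.004]], "roll": [0.3,0.3,0.3,0.3,0.3,0.3], "claw": [0.005,0.005,0.005,0.005,0.005,0.005]}}

```text
clock: 39.3
position: [424.6, -41.4, 183.5]
ee_rot: [-0.013, 1.0, 0.0, 0.0]
contact_force: [-0.4, -0.8, -1.0]
gripper_width: 14.3
grasp_force: 58.9
```

Emit:
{"op": "carry_out", "data": {"slide": [[-0.001,0,0],[-0.002,0,0],[-0.003,0,0],[-0.003,0,0]], "roll": [0,0,0,0], "claw": [0.005,0.005,0.005,0.005]}}

```text
clock: 39.8
position: [426.3, -41.5, 183.2]
ee_rot: [-0.013, 1.0, -0.0, -0.002]
contact_force: [-3.5, 1.4, 0.6]
gripper_width: 14.3
grasp_force: 59.1
```

Emit:
{"op": "carry_out", "data": {"slide": [[-0.001,0,0],[-0.002,0,0],[-0.003,0,0],[-0.003,0,0]], "roll": [0,0,0,0], "claw": [0.005,0.005,0.005,0.005]}}

```text
clock: 40.3
position: [427.4, -41.6, 183.0]
ee_rot: [-0.013, 1.0, -0.001, -0.004]
contact_force: [-10.8, 5.1, 7.2]
gripper_width: 14.5
grasp_force: 59.9
```

```bash
python3 - <<'E'
from h import *
R=go(426,-42,183,91.55); s=read_state(); print(s["wrist_torque"].round(2))
E
```

```text
at [427.4 -41.6 183. ] psi 91.44 j6 -1.83 | slide [0.0014, -0.0004, 0.0] roll -0.1 w 14.5 F [-10.8   5.1   7.2] t 40.3
[ 1.53  3.06 -0.03]
```

Emit:
{"op": "carry_out", "data": {"slide": [[0,0,0],[0,0,0],[0,0,0],[0,0,-0.02],[0,0,-0.06],[0,0,-0.12]], "roll": [0,0,0,0,0,0], "claw": [0.045,0.045,0.045,0.045,0.045,0.045]}}

```text
clock: 41.05
position: [430.2, -41.3, 303.8]
ee_rot: [-0.013, 1.0, -0.0, -0.002]
contact_force: [1.6, 0.6, 0.0]
gripper_width: 44.8
grasp_force: 0.0
```

Emit:
{"op": "carry_out", "data": {"slide": [[0.0,-0.05,-0.03],[0.0,-0.11,-0.06],[0,-0.17,-0.1],[0,-0.23,-0.1],[0.0,-0.29,-0.1],[0,-0.35,-0.1],[0,-0.38,-0.1],[0,-0.38,-0.1]], "roll": [0,0,0,0,0,0,0,0], "claw": [0.045,0.045,0.045,0.045,0.045,0.045,0.045,0.045]}}

```text
clock: 42.05
position: [440.2, -423.5, 402.4]
ee_rot: [-0.011, 1.0, 0.0, -0.0]
contact_force: [0.2, -0.1, -0.5]
gripper_width: 45.1
grasp_force: 0.0
```

```bash
python3 - <<'E'
from h import *
for n in("top","side"):
    p=get_image(n);W=cloud(p); st,c=fit(p,m_stage,[567,-39,.027],180,W=np.where(W[...,2:]<45,W,np.nan)); print(n,"stage",st,c)
    sc,c=fit(p,m_scale,[427,-42,.027],95,W=np.where((W[...,2:]<45)&(W[...,:1]<440),W,np.nan)); d=sc[:2]-st[:2]; a=st[2]
    print("scale",sc,c,"in stage",d[0]*np.cos(a)+d[1]*np.sin(a),-d[0]*np.sin(a)+d[1]*np.cos(a),"dyaw",sc[2]-a)
    f=lambda x,y:np.where((abs(x)<8)&(abs(y)<8),69,24)
    for l in(-75,0,75):
        k,c=fit(p,f,[*stage2w(53,l,[567,-39,.027]),.027],25,W=np.where(W[...,2:]<100,W,np.nan)); d=k[:2]-[567,-39]; print("post",d[0]*np.cos(.027)+d[1]*np.sin(.027)-55,-d[0]*np.sin(.027)+d[1]*np.cos(.027)-l,c)
    brass(p,n)
    save(p,n+"9.png",(165,180,385,290) if n=="top" else (240,200,400,300),3.6 if n=="top" else 5)
E
```

```text
top stage [ 5.65870031e+02 -3.88776753e+01  3.01548570e-02] 3.863171365741919
scale [ 4.26307706e+02 -4.22409590e+01  1.01279371e-02] 2.367012372734632 in stage -139.60028087903382 0.8460895054236319 dyaw -0.020026919825186923
post -0.7029039839545206 -1.3731512440417077 2.930356395767515
post 0.1771571351599448 -1.1842077182372452 2.91876276440417
post -1.2009526285205894 -1.3677497800794072 3.0044989504167687
top brass [6, 4, 18] [np.float64(177.4), np.float64(206.3)] [625.7 332.5  20. ]
side stage [ 5.63228866e+02 -3.98699929e+01  2.41669384e-02] 5.742265336902581
scale [ 4.24780489e+02 -4.24031159e+01  7.92965796e-03] 1.6024685137397938 in stage -138.46916151607147 0.8131644427299367 dyaw -0.016237280477499873
post -5.062139050166124 -1.7221009047761555 7.437289939428853
post -2.7196624428351797 -3.2061484811521925 7.39410504923683
post -2.13049832548559 -4.346453057389326 8.869593960384687
side brass [1, 1, 1] [np.float64(254.0), np.float64(186.0)] [730.4 680.4  20. ]
side brass [22, 14, 112] [np.float64(257.8), np.float64(196.2)] [681.4 548.7  20. ]
```

View pics/top9.png

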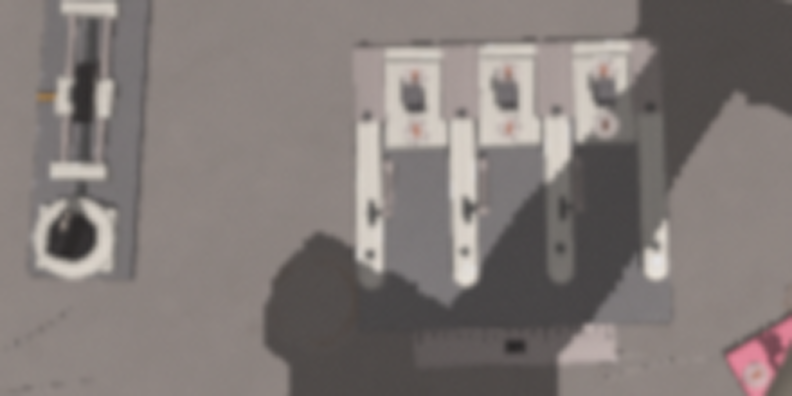

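View pics/side9.png

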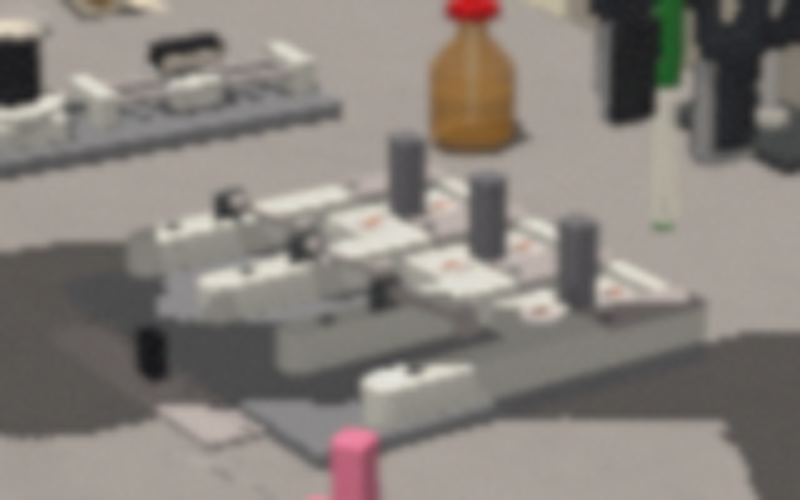

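```bash
python3 - <<'E'
from h import *
for n in("top","side"):
    W=np.nanmedian([cloud(get_image(n)) for _ in range(8)],0); W=np.where(W[...,2:]<45,W,np.nan); p=None
    st,c=fit(p,m_stage,[567,-39,.027],170,W=np.where(W[...,:1]>443,W,np.nan))
    both=lambda q:None
    def comb(t):
        ca,sa=np.cos(t[2]),np.sin(t[2])
        def m(x,y):
            d=np.array([t[0],t[1]])-0; return np.maximum(m_stage(x,y),m_scale((x-t[0])*ca+(y-t[1])*sa,-(x-t[0])*sa+(y-t[1])*ca))
        return m
    w=W.reshape(-1,3); w=w[np.isfinite(w[:,0])]; a=st[2]; d=w[:,:2]-st[:2]
    X=d[:,0]*np.cos(a)+d[:,1]*np.sin(a); Y=-d[:,0]*np.sin(a)+d[:,1]*np.cos(a); k=(X>-185)&(X<-105)&(abs(Y)<115); X,Y,Zz=X[k],Y[k],w[k,2]
    cost=lambda t: np.minimum(abs(Zz-comb(t)(X,Y)),12).mean()
    o=min((minimize(cost,[x0,0,y0],method="Nelder-Mead",options=dict(initial_simplex=[[x0,0,y0],[x0+3,0,y0],[x0,4,y0],[x0,0,y0+.03]])) for x0 in(-138,-140,-143) for y0 in(-.02,0,.02)),key=lambda o:o.fun)
    print(n,st.round(3),"scale in stage",o.x.round(4),round(o.fun,2),[(yw,round(cost([o.x[0],o.x[1],yw]),3)) for yw in(-.04,-.03,-.02,-.01,0,.01,.02)])
E
```

```text
top [ 5.65181e+02 -3.91070e+01  2.90000e-02] scale in stage [-1.388958e+02  9.587000e-01 -1.000000e-04] 1.13 [(-0.04, np.float64(1.163)), (-0.03, np.float64(1.152)), (-0.02, np.float64(1.143)), (-0.01, np.float64(1.135)), (0, np.float64(1.132)), (0.01, np.float64(1.135)), (0.02, np.float64(1.143))]
side [ 5.63241e+02 -3.99570e+01  2.50000e-02] scale in stage [-1.388329e+02  7.749000e-01 -1.600000e-03] 1.06 [(-0.04, np.float64(1.099)), (-0.03, np.float64(1.083)), (-0.02, np.float64(1.07)), (-0.01, np.float64(1.062)), (0, np.float64(1.06)), (0.01, np.float64(1.065)), (0.02, np.float64(1.075))]<stdin>:3: RuntimeWarning: All-NaN slice encountered
```

```bash
python3 -c "
from bench import *
print(job_done())"
```

```text
the job is handed in; nothing more can be done
None
```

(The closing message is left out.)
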